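# Square up sample bars in the stop tray and file it in the desk rack

## Robot

A 6-joint arm with a two-finger parallel gripper is mounted at the origin on the work surface. World frame = base frame: x ahead of the robot, y to its left, z up, the work surface at z = 0. Lengths are in m, angles in rad, forces in N, time in s.
With the tool pointing down it reaches from about 0.275 to 0.775 m from the base axis. Payload 14.6 kg.
Tool frame: the origin (TCP) lies on the front face of the gripper's body, between the roots of the fingers; the fingertips stand arm.finger_overhang ahead of it and the grasp point (between the pads) lies 54 mm ahead of it (arm.finger_overhang is the distance from the TCP to the fingertips, in m); z points along the fingers, y is the line along which they close (so a half turn about z gives the same grasp; the last joint's range is limited). The gripper opens to 85 mm and grips with 20 to 120 N. Pads are 22 mm wide; open, the fingers measure 114 mm over their backs; the gripper's body (76 mm by 85 mm) begins 54 mm behind the grasp point. The pads swing forward as they close: fully open they stand 13 mm farther back than shut.
Start: joints at [1.011, 0.263, -0.048, 1.259, 0, 1.415], TCP at [0.207, 0.483, 0.304] pointing down, gripper open.
Joint ranges: [-2.65, 2.65], [-0.89, 1.7], [-1.18, 1.37], [-2.13, 2.11], [-1.35, 1.29], [-3.14, 3.14]. Speed limits (rad/s): [1.89, 1.89, 2.57, 2.79, 3.14, 3.14].

## Interface

Orientations are given as [roll, pitch, yaw] about the fixed x, y, z axes, in that order (R = Rz(yaw) Ry(pitch) Rx(roll)).
In Python, from bench import arm gives the robot as it stands.
- The arm moves only by the tool arm_command, never from a script. Its argument "commands" is a list of rows, each a list of 6 numbers: the shift along the tool's x, y, z in units of 25 mm (1.0 is 25 mm), then the turn, a rotation vector about the tool's x, y, z in degrees. A call has 1 to 8 rows; each row shifts and turns the commanded pose from where the row before left it, along the tool's axes as they then stand; what a row does not reach is not made up. A row lasts 1/10 s, in which the tool goes at most 50 mm and 8.59 degrees, less where a joint would pass 70% of its speed; a pose out of reach is approached as far as the arm can. A call is refused whole if a number of a shift passes 1 or a number of a turn 8.59, either way. A call with a gripper value outside its range is refused whole. "grip" is the opening, from 0 (shut) to 1 (fully open), set as the call begins (left out, the last holds). The fingers move at their own pace and stop on an object; "newtons" is the grip in N (left out, the last holds). Time passes only in rows, so rows that do not move let the fingers close. It gives the time, the measured TCP pose, the force, the opening and the grip force at its end, in the units of the state.
- arm.get_state(): the state, without advancing time (a new reading comes with each control period).
- arm.capture(name): name is "scene" or "top" or "wrist"; returns a dict with "frame" (400x640x3 uint8, blue, green, red), "camera_matrix" (3x3 intrinsics, pixels), "k1" (the pictures are not rectified: a ray, as slopes to the right and down, at radius r is drawn at 1 + k1 r^2 times it, then the intrinsics apply), "rvec" (rotation vector, rad) and "tvec" (3), from world to camera coordinates, as OpenCV has them. Camera axes: x right, y down, z forward; pixel columns grow to the right and rows downward; lengths in m; the calibration is good to about 2 mm. A picture is of the moment at which its call begins. There is no depth.
- arm.job_done(): hands the job in; it is judged then, once.
The state is a dict: "clock": time; "qpos": joint angles; "qvel": joint speeds; "tau": joint torques, N m; "ee_pos": TCP position; "orientation": TCP orientation; "force": force on the tool from outside, world axes, zero at the start; "wrist_torque": the same for the moment, N m; "finger_gap": finger opening in m; "finger_force": force on a finger pad.
Only numpy, scipy, OpenCV 4.12 (cv2) and the standard library are available. Lean on these libraries where they do the work, as an engineer would, in place of code of your own. Each camera call takes 0.05 s, during which the arm holds its last target. There are 200 camera calls.

## Task

Lift the white cover off the grey dish by its black knob and stand it upright on the cork mat, then move every aluminium bar from the dish to the grey tray, one to each L-shaped stop, lying flat and pushed snugly into the stop's inner corner so that its end and its side both touch the stop. Once all the bars are squared up, slide the tray by its black handle into the bottom of the clear two-tier rack, stops first, until it is fully home against the back with the bars still snug in their stops. Finally put the cover back over the empty dish, seated flat, and leave the other things on the desk where they are.

Things in the scene. Friction and masses are not known exactly. Their poses are not given: they have to be found in the camera images.
- dish: Fixed grey dish 132 (its x) x 172 (its y) mm, origin at the centre of its underside. On a 6 mm base plate, ridges with tops 12 mm above the desk surround three recesses, 86 mm along x, 26 wide, at y = -50, 0, +50 mm, floor 6 mm above the desk; ridges between them 24 mm wide. The ridged block is 102 x 142 mm; the cover stands on the flange round it with 5 mm of play each side.
- cover: Loose deep white plastic cover, an upside-down box 120 (its x) x 160 (its y) x 36 mm, walls 4 mm, 0.2 kg, origin at the centre of its open lower edge. Black block knob in the middle of its top: 34 mm along x, 18 along y, from 36 to 60 mm above the origin; pinch it across y. Starts on the dish, origin 6 mm above the desk, x along the dish's x; either way round fits.
- mat: Fixed flat cork mat 140 (its x) x 180 (its y) x 3 mm on the desk, origin at the centre of its underside: where the cover is to stand meanwhile.
- bar1: Loose square aluminium bar 80 mm long (its x), 22 x 22 mm in section, 0.1 kg, all bars alike; origin at its centre. Starts in a recess of the dish under the cover, along the dish's x, centre 17 mm above the desk. Two or three bars are present; None if absent.
- bar2: Second such bar, like bar1; None if absent.
- bar3: Third such bar, like bar1; None if absent.
- tray: Loose flat grey tray, 0.6 kg: board 150 (its x) x 158 (its y) x 6 mm, origin at the centre of the board's underside, +x the leading end. Three dark L-shaped stops stand on it, tops 12 mm above the desk: each has a short leg at its +x end and a long leg, 50 mm along x and 8 mm thick, on its +y side; stops are 50 mm apart in y. The tray slides on the desk at about 3 to 8 N.
- tray_handle (a point): Centre of the top of the tray's black upright handle block, 36 mm above the desk, at x = -140 mm, y = 0 of the tray; the block is 16 mm along the tray's x, 44 along y, 30 high, on a 6 mm thick tab 60 mm wide that runs back from the board to x = -155 mm. Axes as the tray's. With the tray home it stands 65 mm before the rack's mouth.
- tray_stop1 (a point): Where the centre of a bar lies when snug in the stop at the tray's -y side: tray x = +21, y = -54, z = 17 mm; the stop's faces are 40 mm to +x (end) and 11 mm to +y (side). Axes as the tray's.
- tray_stop2 (a point): Where the centre of a bar lies when snug in the stop in the middle: tray x = +21, y = -4, z = 17 mm; the stop's faces are 40 mm to +x (end) and 11 mm to +y (side). Axes as the tray's.
- tray_stop3 (a point): Where the centre of a bar lies when snug in the stop at the tray's +y side: tray x = +21, y = 46, z = 17 mm; the stop's faces are 40 mm to +x (end) and 11 mm to +y (side). Axes as the tray's.
- rack: Fixed clear plastic two-tier rack, 90 mm high, grey edges. Bottom bay: no floor (the tray slides on the desk), 170 mm wide, 58 mm high, open to its -x; mouth at x = -75 mm, flared guides 30 mm high reach out to x = -107 mm, back stop at x = +75 mm. Origin at desk level, where the tray's origin lies when home, axes then parallel to the tray's.
- stapler: Bystander: loose black stapler 135 mm long, origin at the centre of its underside.
- dispenser: Bystander: loose steel tape dispenser 150 x 60 x 79 mm, origin at the centre of its underside.
- mug: Bystander: loose blue ceramic mug of pens, 80 mm across, pens up to 150 mm high, origin at the centre of its underside.
- sharpener: Bystander: small loose red pencil sharpener 28 x 18 x 15 mm, origin at the centre of its underside.
Things that resemble listed ones, but are neither listed nor needed, are in the scene too. Of the things shaped like the dish, the grey one is meant.

How it is judged:
By the outcome, as a careful person would: the job done as asked, in the order asked, and still so for the second after the job is handed in, with the robot touching nothing.
Of bar1, bar2, bar3 only 2 to 3 are there at a start; the rules pass over those that are not, and their reading is None.
At some moment in a run one of bar1, bar2, bar3 may be knocked a few centimetres aside while the robot is not near it.
Once in a run the grip may slacken for a moment while it holds something.
It also fails if it takes over 210 s, if anything falls off the work surface, if the arm or the gripper's body presses on something with over 40 N, if the wrist force passes 120 N, or if a joint passes its speed limit or range.

## Working session

There is one attempt and no reset: what is moved stays moved. The work goes in short steps, Python scripts to look and compute and a tool call to move; the robot and the scene stay as the last step left them, time stands still between calls to the robot, and variables do not carry over. Pictures are saved under pics/ and viewed, at most 14 in all, crops included, and the job is handed in when it is done.

Besides the shell and the picture viewer there is one more tool, called after "Request:" in YAML: its name, and indented under it one key for each argument. arm_command: Moves the arm, as the interface text tells. Its arguments: {"type":"object","properties":{"commands":{"type":"array"},"grip":{"type":"number"},"newtons":{"type":"number"}},"required":["commands"]}

```bash
mkdir -p pics; ls
python3 - <<'E'
from bench import arm
import cv2
s=arm.get_state(); print({k:s[k] for k in('clock','ee_pos','orientation','finger_gap')},arm.finger_overhang)
for n in('scene','top','wrist'):
    c=arm.capture(n); cv2.imwrite(f'pics/{n}0.png',c['frame']); print(n,c['camera_matrix'],c['k1'],c['rvec'],c['tvec'])
E
```

```text
pics
{'clock': 0.0, 'ee_pos': array([0.20664685, 0.48240553, 0.30341725]), 'orientation': array([-3.14052156e+00, -1.78730470e-04,  2.73681176e+00]), 'finger_gap': 0.08532295588136564} 0.0726
scene [[398.88681038   0.         319.03109003]
 [  0.         398.88681038 203.5718875 ]
 [  0.           0.           1.        ]] 0.03216108840483723 [ 2.1988492   1.50112281 -0.39974678] [-0.12868447 -0.40106779  1.51375997]
top [[399.95976232   0.         317.99135977]
 [  0.         399.95976232 197.93734588]
 [  0.           0.           1.        ]] 0.009548765216384923 [ 2.18590649 -2.20480551  0.0747591 ] [-0.07236343  0.50836674  1.4319136 ]
wrist [[285.74447877   0.         321.23626747]
 [  0.         285.74447877 196.33230655]
 [  0.           0.           1.        ]] -0.03558559701809437 [-2.39888336 -1.58047598 -0.24385401] [-0.52442895 -0.03842743  0.38056231]
```

View pics/top0.png

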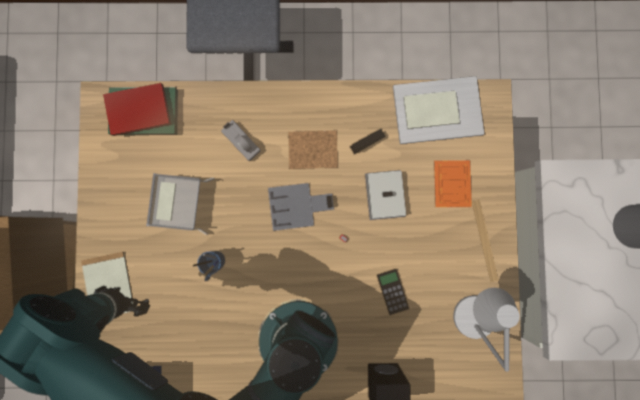

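View pics/scene0.png

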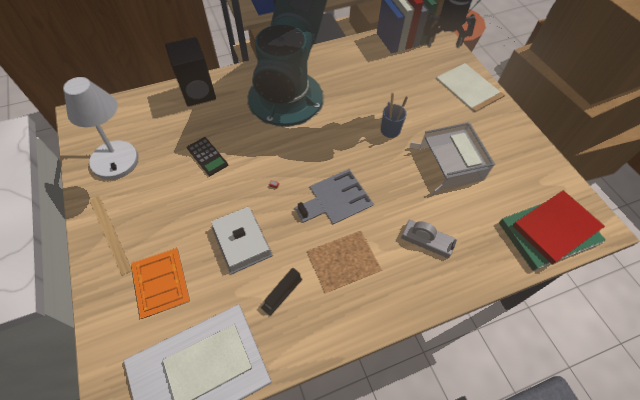

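The top view shows the cover (386,195) with its knob (388,194), mat (314,149), tray (292,206) with its handle at (322,202), and rack (175,200) with its mouth to the right. The scene view agrees.

```bash
cat > h.py <<'E'
import numpy as np, cv2
from scipy.spatial.transform import Rotation as Rn
from bench import arm
class Cam:
    def __init__(s,c):
        s.f=c['frame'];s.K=c['camera_matrix'];s.k=c['k1'];s.R=cv2.Rodrigues(np.array(c['rvec'],float))[0];s.t=np.array(c['tvec'],float).ravel()
        s.C=-s.R.T@s.t; s.D=np.array([s.k,0,0,0,0.])
    def ray(s,p):
        u=cv2.undistortPoints(np.array(p,float).reshape(-1,1,2),s.K,s.D).reshape(-1,2)
        d=np.c_[u,np.ones(len(u))]@s.R; return d
    def plane(s,p,z):
        d=s.ray(p); return s.C+d*((z-s.C[2])/d[:,2:])
    def px(s,P):
        return cv2.projectPoints(np.array(P,float).reshape(-1,1,3),s.R,s.t,s.K,s.D)[0].reshape(-1,2)
def cap(n,save=None):
    c=arm.capture(n)
    if save: cv2.imwrite(f'pics/{save}.png',c['frame'])
    return Cam(c)
def tri(c1,p1,c2,p2):
    a=c1.ray([p1])[0];b=c2.ray([p2])[0]
    m=np.c_[a,-b];x=np.linalg.lstsq(m,c2.C-c1.C,rcond=None)[0]
    A=c1.C+a*x[0];B=c2.C+b*x[1];return (A+B)/2,np.linalg.norm(A-B)
def blobs(mask,minA=30,roi=None):
    m=mask.astype(np.uint8)
    if roi: z=np.zeros_like(m);x0,y0,x1,y1=roi;z[y0:y1,x0:x1]=m[y0:y1,x0:x1];m=z
    cs=cv2.findContours(m,cv2.RETR_EXTERNAL,cv2.CHAIN_APPROX_NONE)[0]
    return sorted([c for c in cs if cv2.contourArea(c)>=minA],key=cv2.contourArea,reverse=True)
def cen(c):
    m=cv2.moments(c);return np.array([m['m10'],m['m01']])/m['m00']
def pose():
    s=arm.get_state();return s['ee_pos'],Rn.from_euler('xyz',s['orientation'])
def go(P,yaw):
    "print tool-frame shift (25mm units) and turn (deg) to reach TCP P with tool down, yaw (rad, tool x dir)"
    p,R=pose();T=Rn.from_euler('xyz',[np.pi,0,yaw])
    print('shift',np.round(R.inv().apply(np.array(P)-p)/.025,2),'turn',np.round((R.inv()*T).as_rotvec(degrees=True),2), 'shift in final frame',np.round(T.inv().apply(np.array(P)-p)/.025,2))
E
python3 - <<'E'
from h import *
w=cap('wrist');p,R=pose();print('cam rel tcp in tool',R.inv().apply(w.C-p)); print('cam axes in tool',(R.inv().as_matrix()@w.R.T).round(3))
print('tool x,y world',R.as_matrix()[:,:2].T.round(3), arm.get_state()['qpos'])
t=cap('top');s=cap('scene')
for n,q,z in [('knob',(388,194),.066),('mat',(314,149),.003),('handle',(322,202),.036),('tray board',(292,206),.006),('rack',(175,200),.09),('sharp',(344,238),.01),('base',(300,340),0)]:
    print(n,t.plane([q],z).round(3))
print('knob tri',tri(t,(388,194),s,(238,233)),'handle',tri(t,(322,202),s,(302,211)))
E
```

```text
cam rel tcp in tool [ 0.07844521  0.00025502 -0.06977314]
cam axes in tool [[-0.001 -0.953 -0.304]
 [ 1.    -0.001 -0.001]
 [ 0.001 -0.304  0.953]]
tool x,y world [[-0.919  0.394  0.   ]
 [ 0.394  0.919 -0.001]] [ 1.01069716e+00  2.63377031e-01 -4.86483415e-02  1.25942925e+00
 -2.11608790e-06  1.41549720e+00]
knob [[ 0.516 -0.321  0.066]]
mat [[ 0.689 -0.064  0.003]]
handle [[ 0.492 -0.091  0.036]]
tray board [[0.48  0.018 0.006]]
rack [[0.5   0.413 0.09 ]]
sharp [[ 0.362 -0.169  0.01 ]]
base [[ 0.    -0.008  0.   ]]
knob tri (array([ 0.51773614, -0.32154802,  0.05448375]), np.float64(0.0038625502042761036)) handle (array([ 4.90303797e-01, -1.01588900e-01,  3.41420865e-04]), np.float64(0.02145476263902313))
```

View pics/wrist0.png

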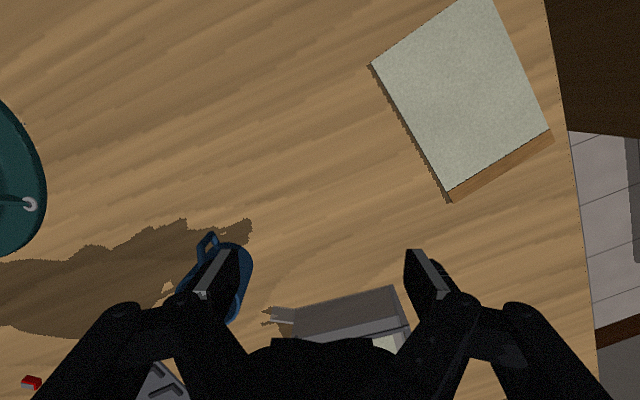

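Request:
arm_command:
  commands:
    - [0,0,0,0,0,8.35]
    - [0,0,0,0,0,8.35]
    - [0,0,0,0,0,8.35]
    - [0,0,0,0,0,8.35]
    - [0,0,0,0,0,8.35]
    - [0,0,0,0,0,8.35]
    - [0,0,0,0,0,8.35]
    - [0,0,0,0,0,8.35]

```text
clock: 1.1
ee_pos: [0.2068, 0.4826, 0.3038]
orientation: [-3.142, 0.0, 1.565]
force: [0.4, 1.0, 0.3]
finger_gap: 0.0853
finger_force: 0.0
```

Request:
arm_command:
  commands:
    - [-0.3,1,0,0,0,0]
    - [-0.3,1,0,0,0,0]
    - [-0.3,1,0,0,0,0]
    - [-0.3,1,0,0,0,0]
    - [-0.3,1,0,0,0,0]
    - [-0.3,1,0,0,0,0]

```text
clock: 1.7
ee_pos: [0.3578, 0.4371, 0.3038]
orientation: [-3.142, 0.0, 1.571]
force: [-0.3, 0.0, -0.2]
finger_gap: 0.0854
finger_force: 0.0
```

Request:
arm_command:
  commands:
    - [-0.4,1,0,0,0,0]
    - [-0.4,1,0,0,0,0]
    - [-0.4,1,0,0,0,0]
    - [-0.4,1,0,0,0,0]
    - [-0.4,1,0,0,0,0]
    - [-0.4,0.7,0,0,0,0]
    - [0,0,0,0,0,0]

```text
clock: 2.4
ee_pos: [0.501, 0.3764, 0.3033]
orientation: [-3.141, 0.001, 1.569]
force: [-1.1, 0.1, -0.1]
finger_gap: 0.0855
finger_force: 0.0
```

Run:
```python
from h import *
print(pose()[0],arm.get_state()['orientation'])
cap('wrist','rack1')
```

```text
[0.50104472 0.37642112 0.30329628] [-3.14130641e+00  5.13718891e-04  1.56891475e+00]
```

View pics/rack1.png

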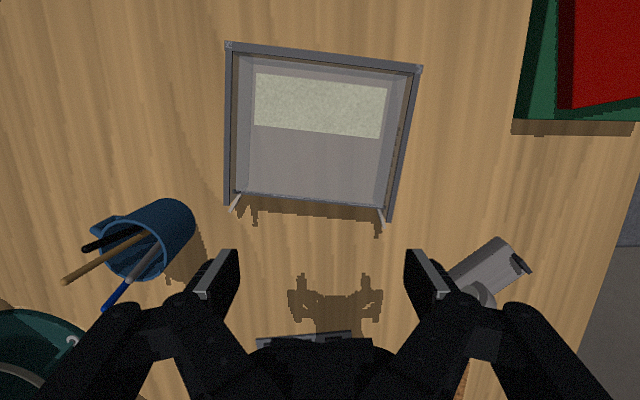

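The picture shows the rack: back top corners about (226,41) and (422,66), front side ends (229,205) and (389,221), and flared guides at the bottom near (235,208) and (385,220).

Run:
```python
from h import *
w=cap('wrist');t=cap('top')
P=w.plane([(225,40),(423,66),(227,206),(390,222)],.09);print(P.round(4))
print('widths',np.linalg.norm(P[0]-P[1]),np.linalg.norm(P[2]-P[3]),'depth',np.linalg.norm(P[0]-P[2]),np.linalg.norm(P[1]-P[3]))
d=lambda a,b:np.degrees(np.arctan2(*(b-a)[[1,0]]))
print(d(P[0],P[1]),d(P[2],P[3]),d(P[2],P[0]),d(P[3],P[1]),P.mean(0))
print('top px',t.px(P).round(1))
f=cv2.resize(w.f[20:250,200:440],None,fx=3.3,fy=2.6,interpolation=cv2.INTER_CUBIC)
cv2.imwrite('pics/rack1c.png',cv2.resize(w.f[20:240,205:440],None,fx=2.7,fy=2.7,interpolation=cv2.INTER_CUBIC))
```

```text
[[0.4131 0.5122 0.09  ]
 [0.5928 0.49   0.09  ]
 [0.3994 0.354  0.09  ]
 [0.5729 0.3355 0.09  ]]
widths 0.18109066923737954 0.17449512968768155 depth 0.15872382898316392 0.15579926702381267
-7.026021504379953 -6.099699173802097 85.06552743059535 82.67039247040125 [0.49456403 0.42294175 0.09      ]
top px [[145.2 225.9]
 [152.6 173.2]
 [191.9 229.5]
 [197.8 178.7]]
```

View pics/rack1c.png

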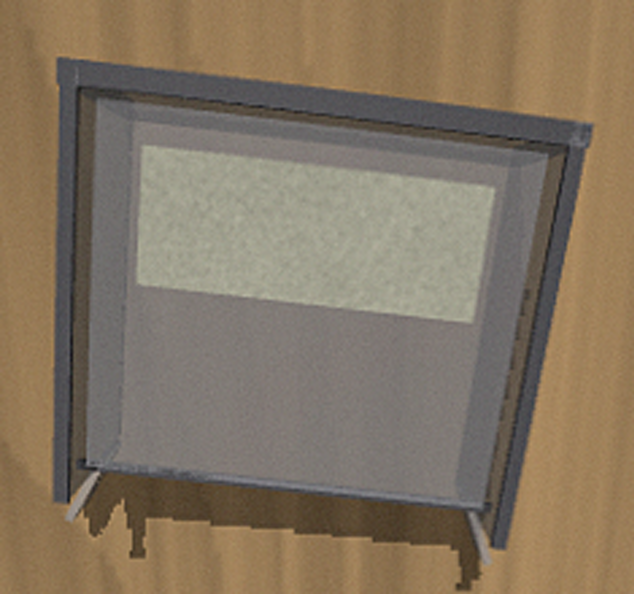

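The crop gives sharper outer corners: TL (226.1,41.5), TR (424.3,65.6), front-left (224.6,205.9), front-right (392,223.3).

```bash
cat >> h.py <<'E'
def ang(v): return np.degrees(np.arctan2(v[1],v[0]))
E
python3 - <<'E'
from h import *
w=cap('wrist')
P=w.plane([(226.1,41.5),(424.3,65.6),(224.6,205.9),(392,223.3)],.09);print(P.round(4))
print(np.linalg.norm(P[0]-P[1]),np.linalg.norm(P[2]-P[3]),np.linalg.norm(P[0]-P[2]),np.linalg.norm(P[1]-P[3]))
print(ang(P[1]-P[0]),ang(P[3]-P[2]),ang(P[0]-P[2]),ang(P[1]-P[3]))
Q=w.plane([(205+80/2.7,20+465/2.7),(205+488/2.7,20+508/2.7)],.06);print('shelf front',Q,np.linalg.norm(Q[0]-Q[1]),ang(Q[1]-Q[0]))
G=w.plane([(205+70/2.7,20+518/2.7),(205+487/2.7,20+562/2.7)],.03);print('guide tips top',G,np.linalg.norm(G[0]-G[1]),ang(G[1]-G[0]))
E
```

```text
[[0.4125 0.5117 0.09  ]
 [0.5928 0.4914 0.09  ]
 [0.3957 0.3547 0.09  ]
 [0.5743 0.3347 0.09  ]]
0.18145133653361137 0.1796996295538736 0.15791049079393768 0.1577427663296052
-6.424665542140772 -6.3709953172393545 83.87347840506968 83.23750344692453
shelf front [[0.39820829 0.3606524  0.06      ]
 [0.57345866 0.34109517 0.06      ]] 0.1763382523433027 -6.3676313506528315
guide tips top [[0.38129331 0.32501955 0.03      ]
 [0.58206511 0.3021371  0.03      ]] 0.2020715704212746 -6.502083170820233
```

Request:
arm_command:
  commands:
    - [-1,0,0,0,0,0]
    - [-1,0,0,0,0,0]
    - [-1,0,0,0,0,0]
    - [-1,0,0,0,0,0]
    - [-1,0,0,0,0,0]
    - [-1,0,0,0,0,0]
    - [-1,0,0,0,0,0]
    - [-1,0,0,0,0,0]

```text
clock: 3.4
ee_pos: [0.4985, 0.1773, 0.3042]
orientation: [3.141, -0.0, 1.572]
force: [0.2, 0.6, -0.0]
finger_gap: 0.0851
finger_force: 0.0
```

Request:
arm_command:
  commands:
    - [-1,0,0,0,0,0]
    - [-1,0,0,0,0,0]
    - [-1,0,0,0,0,0]
    - [-1,0,0,0,0,0]
    - [-1,0,0,0,0,0]
    - [-1,0,0,0,0,0]
    - [-0.6,0,0,0,0,0]
    - [0,0,0,0,0,0]

```text
clock: 4.2
ee_pos: [0.499, 0.0119, 0.3041]
orientation: [3.141, 0.0, 1.57]
force: [0.1, 0.2, 0.7]
finger_gap: 0.0853
finger_force: 0.0
```

Run:
```python
from h import *
import pickle
c=arm.capture('wrist');pickle.dump(c,open('tray1.pkl','wb'));cv2.imwrite('pics/tray1.png',c['frame']);print(pose()[0])
```

```text
[0.49898842 0.01272826 0.30410419]
```

View pics/tray1.png

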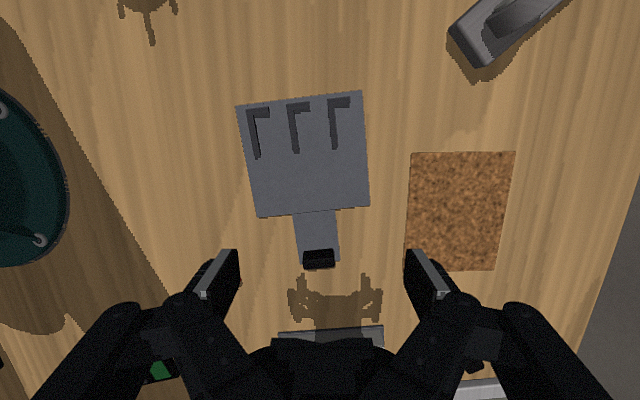

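The tray corners are about (236,105), (361,91), (370,206), (257,217). The handle top is near (318,253), and the mat corners are about (412,152), (515,151), (493,270), (404,270).

```bash
cat >> h.py <<'E'
def linefit(mask,cam,z,sides,trim=.15):
    """refine quad corners (px, ordered) on mask contour: fit line per side on the plane z, intersect"""
    c=max(blobs(mask),key=cv2.contourArea).reshape(-1,2).astype(float)
    Ls=[]
    n=len(sides)
    for i in range(n):
        a,b=np.array(sides[i],float),np.array(sides[(i+1)%n],float);L=np.linalg.norm(b-a);u=(b-a)/L
        s=(c-a)@u;d=np.abs((c-a)@np.array([-u[1],u[0]]))
        q=c[(s>trim*L)&(s<(1-trim)*L)&(d<6)]
        P=cam.plane(q,z)[:,:2];vx,vy,x,y=cv2.fitLine(P.astype(np.float32),cv2.DIST_HUBER,0,1e-4,1e-4).ravel()
        Ls.append((np.array([x,y]),np.array([vx,vy]),len(q)))
    out=[]
    for i in range(n):
        p,u,_=Ls[i-1];q,v,_=Ls[i];k=np.linalg.solve(np.c_[u,-v],q-p);out.append(p+u*k[0])
    return np.array(out),[l[2] for l in Ls]
def rep(P):
    n=len(P);print(P.round(4).tolist(),'len',[round(float(np.linalg.norm(P[(i+1)%n]-P[i])),4) for i in range(n)],'ang',[round(float(ang(P[(i+1)%n]-P[i])),2) for i in range(n)],'mean',P.mean(0).round(4))
E
python3 - <<'E'
from h import *
import pickle
w=Cam(pickle.load(open('tray1.pkl','rb')))
hsv=cv2.cvtColor(cv2.GaussianBlur(w.f,(3,3),0),cv2.COLOR_BGR2HSV)
for p in [(300,180),(265,110),(450,200),(200,180),(318,253),(318,265)]: print(p,hsv[p[1],p[0]])
g=(hsv[...,1]<70); m=np.zeros(g.shape,np.uint8);m[80:240,225:385]=g[80:240,225:385]; m=cv2.morphologyEx(m,cv2.MORPH_CLOSE,np.ones((3,3)))
P,n=linefit(m,w,.006,[(236,105),(361,91),(370,206),(257,217)]);print(n);rep(P)
hm=np.zeros_like(m);k=(hsv[...,1]>0)&(hsv[...,0]<22)&(hsv[...,1]>110);k=cv2.GaussianBlur(w.f,(5,5),0).astype(int);
M=np.zeros_like(m);M[145:275,400:520]=1
q=w.plane([(412,152),(515,151),(494,270),(404,271)],.003)[:,:2];rep(q)
h=(hsv[...,2]<45);hh=np.zeros_like(m);hh[244:275,295:342]=h[244:275,295:342]
b=blobs(hh)[0];print(cv2.boundingRect(b),cv2.approxPolyDP(b,3,True).reshape(-1,2).tolist())
E
```

```text
(300, 180) [120  19  94]
(265, 110) [126  22  58]
(450, 200) [ 14 138 133]
(200, 180) [ 16 112 155]
(318, 253) [105  51  10]
(318, 265) [150  34  15]
[88, 80, 47, 78]
[[0.391400009393692, 0.09000000357627869], [0.5471000075340271, 0.10840000212192535], [0.5641000270843506, -0.03999999910593033], [0.4092999994754791, -0.05779999867081642]] len [0.1567, 0.1494, 0.1558, 0.1489] ang [6.74, -83.47, -173.45, 96.88] mean [0.478  0.0252]
[[0.6167, 0.0319], [0.7539, 0.0337], [0.7591, -0.146], [0.6219, -0.1462]] len [0.1372, 0.1798, 0.1373, 0.1782] ang [0.77, -88.34, -179.92, 91.66] mean [ 0.6879 -0.0566]
(303, 248, 32, 21) [[332, 249], [304, 251], [304, 268], [333, 266]]
```

Request:
arm_command:
  commands:
    - [-1,0.1,0,0,0,0]
    - [-1,0.1,0,0,0,0]
    - [-1,0.1,0,0,0,0]
    - [-1,0.1,0,0,0,0]
    - [-1,0.1,0,0,0,0]
    - [-1,0.1,0,0,0,0]
    - [-1,0.1,0,0,0,0]

```text
clock: 4.95
ee_pos: [0.5171, -0.162, 0.3041]
orientation: [3.141, -0.0, 1.572]
force: [-0.3, -0.2, 0.4]
finger_gap: 0.0854
finger_force: 0.0
```

Request:
arm_command:
  commands:
    - [-1,0,0,0,0,0]
    - [-1,0,0,0,0,0]
    - [-1,0,0,0,0,0]
    - [-1,0,0,0,0,0]
    - [-1,0,0,0,0,0]
    - [-1,0,0,0,0,0]
    - [0,0,0,0,0,0]
    - [0,0,0,0,0,0]

```text
clock: 5.75
ee_pos: [0.5172, -0.3114, 0.3037]
orientation: [-3.141, -0.001, 1.571]
force: [-0.1, 1.1, 0.3]
finger_gap: 0.0852
finger_force: 0.0
```

Run:
```python
from h import *
import pickle
c=arm.capture('wrist');pickle.dump(c,open('cov1.pkl','wb'));cv2.imwrite('pics/cov1.png',c['frame']);print(pose()[0])
```

```text
[ 0.51719257 -0.31108363  0.303909  ]
```

View pics/cov1.png

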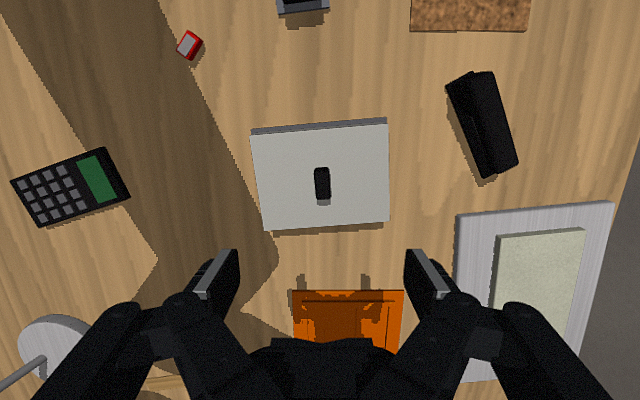

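The cover's top face has corners about (253,134), (387,126), (389,221), (263,231), with the knob near (322,183). The bystanders are clear of it.

Run:
```python
from h import *
import pickle
w=Cam(pickle.load(open('cov1.pkl','rb')))
hsv=cv2.cvtColor(cv2.GaussianBlur(w.f,(3,3),0),cv2.COLOR_BGR2HSV)
for p in [(300,180),(320,125),(320,128),(320,131),(322,172),(322,190)]: print(p,hsv[p[1],p[0]])
m=np.zeros(hsv.shape[:2],np.uint8);g=(hsv[...,1]<50)&(hsv[...,2]>130);m[110:240,245:395]=g[110:240,245:395]
P,n=linefit(m,w,.042,[(253,134),(387,126),(389,221),(263,231)]);print(n);rep(P)
k=np.zeros_like(m);k[150:210,300:345]=(hsv[...,2]<60)[150:210,300:345]
b=blobs(k)[0];print(cv2.boundingRect(b),cen(b),cv2.minAreaRect(b))
print('at .066',w.plane([cen(b)],.066),'at .042',w.plane([cen(b)],.042))
for s,nm in((cap('top'),'top'),(cap('scene'),'scene')):
    f=s.f; q=s.px([[*P.mean(0),.066]])[0]; x,y=q.astype(int)
    kk=np.zeros(f.shape[:2],np.uint8);kk[y-12:y+14,x-14:x+14]=(f.max(2)<70)[y-12:y+14,x-14:x+14]
    bb=blobs(kk,5)
    if bb: print(nm,q,cen(bb[0]),tri(w,cen(b),s,cen(bb[0])))
```

```text
(300, 180) [ 20  14 166]
(320, 125) [135  11  90]
(320, 128) [ 21  17 107]
(320, 131) [ 23  14 169]
(322, 172) [158  49  21]
(322, 190) [ 0  0 14]
[93, 66, 89, 68]
[[0.4341000020503998, -0.2660999894142151], [0.5920000076293945, -0.25290000438690186], [0.6000999808311462, -0.3707999885082245], [0.4438000023365021, -0.3837999999523163]] len [0.1584, 0.1182, 0.1569, 0.1181] ang [4.77, -86.03, -175.25, 94.71] mean [ 0.5175 -0.3184]
(314, 167, 17, 33) [322.00542005 183.00425861] ((321.887939453125, 183.09483337402344), (32.003501892089844, 15.267725944519043), 86.633544921875)
at .066 [[ 0.5173801  -0.31585037  0.066     ]] at .042 [[ 0.51740719 -0.32231815  0.042     ]]
top [387.15505448 193.71561822] [391.29310345 187.32758621] (array([ 0.52640567, -0.31353863,  0.11416356]), np.float64(0.027458215329675982))
scene [237.71186565 230.7855835 ] [238.60433604 232.92411924] (array([ 0.51768581, -0.31865499,  0.0531247 ]), np.float64(0.0014105006185231523))
```

Request:
arm_command:
  commands:
    - [0,0,0,0,0,-4.7]
    - [-0.29,0,1,0,0,0]
    - [0,0,1,0,0,0]
    - [0,0,1,0,0,0]
    - [0,0,1,0,0,0]
    - [0,0,1,0,0,0]
    - [0,0,1,0,0,0]
    - [0,0,0,0,0,0]

```text
clock: 6.7
ee_pos: [0.5165, -0.3178, 0.1515]
orientation: [-3.138, -0.003, 1.654]
force: [-0.7, 0.1, 1.2]
finger_gap: 0.0854
finger_force: 0.0
```

Request:
arm_command:
  commands:
    - [0,0,0.5,0,0,0]
    - [0,0,0.5,0,0,0]
    - [0,0,0.38,0,0,0]
    - [0,0,0,0,0,0]
    - [0,0,0,0,0,0]

```text
clock: 7.2
ee_pos: [0.5175, -0.3197, 0.1195]
orientation: [-3.142, 0.0, 1.653]
force: [-0.2, 0.1, 0.6]
finger_gap: 0.0855
finger_force: 0.0
```

Request:
arm_command:
  commands:
    - [0,0,0,0,0,0]
    - [0,0,0,0,0,0]
    - [0,0,0,0,0,0]
    - [0,0,0,0,0,0]
    - [0,0,0,0,0,0]
    - [0,0,0,0,0,0]
    - [0,0,0,0,0,0]
    - [0,0,0,0,0,0]
  grip: 0
  newtons: 80

```text
clock: 8.0
ee_pos: [0.5176, -0.3197, 0.1198]
orientation: [3.141, 0.0, 1.653]
force: [-0.7, 0.9, 6.6]
finger_gap: 0.016
finger_force: 79.3
```

Request:
arm_command:
  commands:
    - [0,0,-0.2,0,0,0]
    - [0,0,-0.4,0,0,0]
    - [0,0,-0.6,0,0,0]
    - [0,0,-0.8,0,0,0]
    - [0,0,-0.8,0,0,0]
    - [0,0,-0.8,0,0,0]
    - [0,0,-0.8,0,0,0]
    - [0,0,-0.8,0,0,0]

```text
clock: 8.8
ee_pos: [0.5173, -0.3195, 0.2509]
orientation: [3.141, 0.0, 1.653]
force: [0.6, 0.1, -1.1]
finger_gap: 0.0166
finger_force: 78.2
```

Request:
arm_command:
  commands:
    - [0,0,0,0,0,-5]
    - [0,0,0,0,0,-7.5]
    - [0,0,0,0,0,-7.5]
    - [0,0,0,0,0,-7.5]
    - [0,0,0,0,0,-7.5]
    - [0,0,0,0,0,-7.5]
    - [0,0,0,0,0,-7.5]
    - [0,0,0,0,0,-7.5]

```text
clock: 9.6
ee_pos: [0.5174, -0.3195, 0.25]
orientation: [-3.142, 0.0, 2.662]
force: [-0.5, -0.1, -1.5]
finger_gap: 0.0163
finger_force: 78.2
```

Request:
arm_command:
  commands:
    - [0,0,0,0,0,-7.5]
    - [0,0,0,0,0,-7.5]
    - [0,0,0,0,0,-7.5]
    - [0,0,0,0,0,-6.3]
    - [0,0,0,0,0,0]
    - [0,0,0,0,0,0]

```text
clock: 10.2
ee_pos: [0.5174, -0.3196, 0.2498]
orientation: [-3.141, 0.0, -3.127]
force: [-0.5, 0.5, -1.9]
finger_gap: 0.0163
finger_force: 78.2
```

Run:
```python
from h import *
s=arm.get_state();print(s['force'],s['finger_gap']);go([.688,-.0566,.25],np.radians(181))
```

```text
[-0.54522771  0.47470116 -1.87299541] 0.016303431972083678
shift [-6.970e+00  1.042e+01 -1.000e-02] turn [-0.01  0.01 -0.18] shift in final frame [-7.01e+00  1.04e+01 -1.00e-02]
```

Request:
arm_command:
  commands:
    - [-0.3,0.45,0,0,0,0]
    - [-0.55,0.8,0,0,0,0]
    - [-0.55,0.8,0,0,0,0]
    - [-0.55,0.8,0,0,0,0]
    - [-0.55,0.8,0,0,0,0]
    - [-0.55,0.8,0,0,0,0]
    - [-0.55,0.8,0,0,0,0]
    - [-0.55,0.8,0,0,0,0]

```text
clock: 11.0
ee_pos: [0.6192, -0.1649, 0.2495]
orientation: [3.141, 0.0, -3.126]
force: [0.1, 0.3, -2.7]
finger_gap: 0.0166
finger_force: 78.3
```

Request:
arm_command:
  commands:
    - [-0.55,0.8,0,0,0,0]
    - [-0.55,0.8,0,0,0,0]
    - [-0.55,0.8,0,0,0,0]
    - [-0.55,0.8,0,0,0,0]
    - [-0.55,0.8,0,0,0,0]
    - [-0.55,0.8,0,0,0,0]
    - [-0.11,0.35,0,0,0,0]
    - [0,0,0,0,0,0]

```text
clock: 11.8
ee_pos: [0.7016, -0.0347, 0.2492]
orientation: [3.141, -0.0, -3.123]
force: [-0.1, 0.0, -1.5]
finger_gap: 0.0164
finger_force: 78.3
```

Run:
```python
from h import *
s=arm.get_state();print(s['force'],s['finger_gap'],s['finger_force']);go([.688,-.0566,.1168],np.radians(181))
```

```text
[-0.13555517  0.01991589 -1.4932796 ] 0.016442445637738664 78.28302383422852
shift [ 0.56 -0.87  5.29] turn [ 0.01 -0.02  0.04] shift in final frame [ 0.56 -0.86  5.29]
```

Request:
arm_command:
  commands:
    - [0.56,-0.87,0,0,0,0]
    - [0,0,0.8,0,0,0]
    - [0,0,0.8,0,0,0]
    - [0,0,0.8,0,0,0]
    - [0,0,0.8,0,0,0]
    - [0,0,0.8,0,0,0]
    - [0,0,0.6,0,0,0]
    - [0,0,0.4,0,0,0]

```text
clock: 12.6
ee_pos: [0.687, -0.059, 0.1235]
orientation: [3.142, -0.001, -3.126]
force: [0.2, 0.1, -1.6]
finger_gap: 0.0163
finger_force: 78.5
```

Request:
arm_command:
  commands:
    - [0,0,0.1,0,0,0]
    - [0,0,0.1,0,0,0]
    - [0,0,0.05,0,0,0]
    - [0,0,0.03,0,0,0]
    - [0,0,0,0,0,0]
    - [0,0,0,0,0,0]

```text
clock: 13.2
ee_pos: [0.688, -0.0583, 0.1177]
orientation: [-3.142, 0.0, -3.124]
force: [0.9, 0.6, -1.4]
finger_gap: 0.0159
finger_force: 78.5
```

Request:
arm_command:
  commands:
    - [0,-0.05,0.04,0,0,0]
    - [0,0,0.04,0,0,0]
    - [0,0,0,0,0,0]
    - [0,0,0,0,0,0]

```text
clock: 13.6
ee_pos: [0.688, -0.0594, 0.1168]
orientation: [3.141, 0.001, -3.124]
force: [-4.5, 2.4, 14.6]
finger_gap: 0.0163
finger_force: 80.6
```

Request:
arm_command:
  commands:
    - [0,0,0,0,0,0]
    - [0,0,0,0,0,0]
    - [0,0,0,0,0,0]
    - [0,0,0,0,0,0]
    - [0,0,-0.4,0,0,0]
    - [0,0,-1,0,0,0]
    - [0,0,-1,0,0,0]
    - [0,0,-1,0,0,0]
  grip: 1

```text
clock: 14.4
ee_pos: [0.6879, -0.0596, 0.2021]
orientation: [-3.141, 0.0, -3.124]
force: [0.3, 1.1, -0.3]
finger_gap: 0.0856
finger_force: 0.0
```

Request:
arm_command:
  commands:
    - [0,0,-1,0,0,8.5]
    - [0,0,-1,0,0,8.5]
    - [0,0,-1,0,0,8.5]
    - [0,0,-1,0,0,8.5]
    - [0,0,0,0,0,8.5]
    - [0,0,0,0,0,8.5]
    - [0,0,0,0,0,8.5]
    - [0,0,0,0,0,8.5]

```text
clock: 15.2
ee_pos: [0.6878, -0.0596, 0.3012]
orientation: [3.141, 0.0, 1.966]
force: [-0.7, 0.1, 0.5]
finger_gap: 0.0854
finger_force: 0.0
```

Request:
arm_command:
  commands:
    - [0,0,0,0,0,8.5]
    - [0,0,0,0,0,8.5]
    - [-1,-0.7,0,0,0,0]
    - [-1,-0.7,0,0,0,0]
    - [-1,-0.7,0,0,0,0]
    - [-1,-0.7,0,0,0,0]
    - [-1,-0.7,0,0,0,0]

```text
clock: 15.9
ee_pos: [0.6132, -0.194, 0.3012]
orientation: [3.141, 0.0, 1.676]
force: [0.3, -0.7, -0.4]
finger_gap: 0.0855
finger_force: 0.0
```

Run:
```python
from h import *
go([.5175,-.31,.304],np.radians(94.7))
```

```text
shift [-4.21 -4.29 -0.11] turn [0.03 0.02 1.31] shift in final frame [-4.31 -4.19 -0.11]
```

Request:
arm_command:
  commands:
    - [0,0,0,0,0,1.3]
    - [-0.9,-0.9,0,0,0,0]
    - [-0.9,-0.9,0,0,0,0]
    - [-0.9,-0.9,0,0,0,0]
    - [-0.9,-0.9,0,0,0,0]
    - [-0.7,-0.6,0,0,0,0]
    - [0,0,0,0,0,0]

```text
clock: 16.6
ee_pos: [0.5171, -0.3103, 0.3011]
orientation: [3.141, 0.001, 1.65]
force: [-0.3, 0.3, -0.9]
finger_gap: 0.0855
finger_force: 0.0
```

Run:
```python
from h import *
import pickle
c=arm.capture('wrist');pickle.dump(c,open('dish1.pkl','wb'));f=c['frame']
t=cap('top');print(pose()[0])
a=cv2.resize(f[60:260,220:440],None,fx=2.5,fy=2.5,interpolation=cv2.INTER_CUBIC)
b=cv2.resize(t.f[110:240,240:330],None,fx=2.5,fy=2.5,interpolation=cv2.INTER_CUBIC)
o=np.zeros((500,800,3),np.uint8);o[:,:550]=a;o[:b.shape[0],560:560+b.shape[1]]=b;cv2.imwrite('pics/dish1.png',o)
```

```text
[ 0.51831699 -0.30861998  0.30084319]
```

View pics/dish1.png

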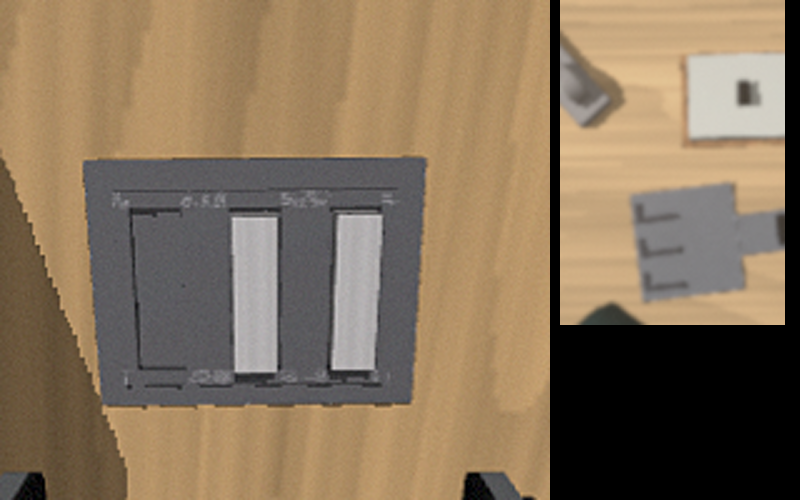

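Two bars remain in the dish, in the middle and right recesses. In crop pixels their corners are (231,215)–(277,374) and (334,213)–(376,372). The cover sits on the mat.

Run:
```python
from h import *
import pickle
w=Cam(pickle.load(open('dish1.pkl','rb')))
cv=lambda L:[(x/2.5+220-.3,y/2.5+60-.3) for x,y in L]
rep(w.plane(cv([(84,160),(425,157),(412,404),(103,405)]),.006)[:,:2])
hsv=cv2.cvtColor(cv2.GaussianBlur(w.f,(3,3),0),cv2.COLOR_BGR2HSV)
for L in ([(231,215),(280,215),(277,374),(233,374)],[(334,213),(382,213),(376,372),(331,372)]):
    c=np.array(cv(L));x0,y0=(c.min(0)-4).astype(int);x1,y1=(c.max(0)+4).astype(int)
    m=np.zeros(hsv.shape[:2],np.uint8);m[y0:y1,x0:x1]=(hsv[...,2]>135)[y0:y1,x0:x1]
    P,n=linefit(m,w,.028,c);rep(P)
    b=blobs(m)[0];cc=cen(b)
    s=cap('scene');q=s.px([[*P.mean(0),.028]])[0].astype(int)
    f=s.f.min(2);mm=np.zeros(f.shape,np.uint8);mm[q[1]-16:q[1]+16,q[0]-22:q[0]+22]=(f>125)[q[1]-16:q[1]+16,q[0]-22:q[0]+22]
    for bb in blobs(mm,20): print('scene',q,cen(bb),cv2.contourArea(bb),tri(w,cc,s,cen(bb)))
```

```text
[[0.4277, -0.2609], [0.5968, -0.2461], [0.6095, -0.3782], [0.4391, -0.3922]] len [0.1697, 0.1327, 0.1709, 0.1319] ang [4.98, -84.5, -175.29, 94.97] mean [ 0.5183 -0.3193]
[[0.5037000179290771, -0.2809000015258789], [0.5245000123977661, -0.2793000042438507], [0.5313000082969666, -0.35659998655319214], [0.5116999745368958, -0.3580999970436096]] len [0.0209, 0.0776, 0.0197, 0.0776] ang [4.49, -84.99, -175.49, 95.91] mean [ 0.5178 -0.3187]
scene [239 236] [240.0192123 236.6426513] 173.5 (array([ 0.51747539, -0.31747959,  0.02698626]), np.float64(0.0007870985579204942))
scene [239 236] [252.11848341 247.17851501] 105.5 (array([ 0.52735448, -0.31129654, -0.02406491]), np.float64(0.03988979623609484))
[[0.5547999739646912, -0.27570000290870667], [0.5746999979019165, -0.27410000562667847], [0.580299973487854, -0.3513999879360199], [0.5604000091552734, -0.3528999984264374]] len [0.0199, 0.0775, 0.02, 0.0774] ang [4.6, -85.82, -175.52, 94.14] mean [ 0.5675 -0.3135]
scene [246 250] [246.84409991 250.18604651] 193.5 (array([ 0.56735507, -0.31149414,  0.02858027]), np.float64(0.0004237621769038435))
scene [246 250] [237.24324324 238.26640927] 129.5 (array([ 0.55461147, -0.31251534,  0.08362122]), np.float64(0.027750566576728863))
scene [246 250] [262.76923077 262.93589744] 39.0 (array([ 0.5858621 , -0.30155892, -0.02900944]), np.float64(0.04987483117912235))
```

Run:
```python
from h import *
import pickle
go([.5675,-.313,.13],np.radians(94.8))
w=Cam(pickle.load(open('tray1.pkl','rb')))
O=np.array([.478,.0252]);ex=np.array([np.cos(np.radians(96.7)),np.sin(np.radians(96.7))]);ey=np.array([-ex[1],ex[0]])
g=cv2.GaussianBlur(w.f,(3,3),0).max(2)
k=np.zeros(g.shape,np.uint8);k[88:170,236:365]=(g<74)[88:170,236:365]
for b in blobs(k,40): print(cv2.boundingRect(b),cv2.approxPolyDP(b,2,True).reshape(-1,2).tolist())
for y in(-.054,-.004,.046):
    c=O+.061*ex+(y+.011)*ey; print(w.px([[*c,.012],[*(c-.05*ex),.012],[*c,.006]]).round(1).tolist())
```

```text
shift [-0.36  1.93  6.82] turn [ 0.01 -0.   -0.06] shift in final frame [-0.36  1.93  6.82]
(246, 107, 24, 53) [[268, 107], [246, 110], [255, 159], [260, 157], [254, 118], [269, 117]]
(286, 102, 24, 52) [[309, 102], [286, 105], [294, 153], [299, 152], [294, 114], [309, 111]]
(327, 97, 23, 53) [[349, 97], [327, 99], [332, 149], [337, 146], [333, 109], [348, 107]]
[[333.7, 104.6], [337.9, 145.8], [333.5, 104.6]]
[[292.8, 109.7], [298.6, 150.5], [293.3, 109.7]]
[[252.5, 114.9], [259.8, 155.2], [253.6, 114.8]]
```

Request:
arm_command:
  commands:
    - [-0.36,0.98,0.9,0,0,0]
    - [0,0.95,0.9,0,0,0]
    - [0,0,1,0,0,0]
    - [0,0,1,0,0,0]
    - [0,0,1,0,0,0]
    - [0,0,1,0,0,0]
    - [0,0,1,0,0,0]
    - [0,0,0,0,0,0]
  grip: 0.42

```text
clock: 17.6
ee_pos: [0.5664, -0.312, 0.1275]
orientation: [-3.138, -0.003, 1.654]
force: [-0.5, -0.3, -0.2]
finger_gap: 0.0358
finger_force: 0.0
```

Run:
```python
from h import *
print(arm.get_state()['finger_gap']);go([.5675,-.313,.089],np.radians(94.8))
```

```text
0.035826353206968774
shift [-0.05  0.04  1.54] turn [-0.21 -0.19 -0.03] shift in final frame [-0.04  0.04  1.54]
```

Request:
arm_command:
  commands:
    - [0,0,0.5,0,0,0]
    - [0,0,0.5,0,0,0]
    - [0,0,0.4,0,0,0]
    - [0,0,0,0,0,0]
    - [0,0,0,0,0,0]

```text
clock: 18.1
ee_pos: [0.567, -0.3139, 0.0955]
orientation: [3.142, -0.0, 1.653]
force: [0.2, -0.3, 0.4]
finger_gap: 0.0359
finger_force: 0.0
```

Request:
arm_command:
  commands:
    - [0,0,0,0,0,0]
    - [0,0,0,0,0,0]
    - [0,0,0,0,0,0]
    - [0,0,0,0,0,0]
    - [0,0,0,0,0,0]
  grip: 0
  newtons: 60

```text
clock: 18.6
ee_pos: [0.5672, -0.314, 0.0962]
orientation: [3.141, 0.001, 1.653]
force: [-1.3, 1.5, 6.3]
finger_gap: 0.0194
finger_force: 59.0
```

Request:
arm_command:
  commands:
    - [0,0,0,0,0,0]
    - [0,0,0,0,0,0]
    - [0,0,0.14,0,0,0]
    - [0,0,0.12,0,0,0]
    - [0,0,0,0,0,0]
  grip: 0.42

```text
clock: 19.1
ee_pos: [0.5667, -0.3136, 0.0882]
orientation: [-3.141, -0.001, 1.653]
force: [-0.1, -1.2, -0.9]
finger_gap: 0.0358
finger_force: 0.0
```

Request:
arm_command:
  commands:
    - [0,0,0,0,0,0]
    - [0,0,0,0,0,0]
    - [0,0,0,0,0,0]
    - [0,0,0,0,0,0]
    - [0,0,0,0,0,0]
  grip: 0
  newtons: 60

```text
clock: 19.6
ee_pos: [0.567, -0.3138, 0.089]
orientation: [3.141, 0.0, 1.653]
force: [-0.0, 0.7, 0.7]
finger_gap: 0.0205
finger_force: 58.9
```

Request:
arm_command:
  commands:
    - [0,0,-0.2,0,0,0]
    - [0,0,-0.4,0,0,0]
    - [0,0,-0.6,0,0,0]
    - [0,0,-0.8,0,0,0]
    - [0,0,-0.8,0,0,0]
    - [0,0,-0.4,0,0,0]
    - [0,0,0,0,0,0]

```text
clock: 20.3
ee_pos: [0.5675, -0.3141, 0.1705]
orientation: [3.14, 0.002, 1.653]
force: [1.0, -0.3, -1.1]
finger_gap: 0.0203
finger_force: 58.8
```

Run:
```python
from h import *
s=arm.get_state();print(s['finger_gap'],s['force']);go([.5331,.0484,.169],np.radians(96.7))
```

```text
0.020280254746385677 [ 1.01350374 -0.25087803 -1.08418762]
shift [14.57 -0.18  0.04] turn [ 0.11  0.1  -1.99] shift in final frame [14.56  0.33  0.06]
```

Request:
arm_command:
  commands:
    - [0.3,0,0,0,0,-2]
    - [0.6,0,0,0,0,0]
    - [0.9,0.1,0,0,0,0]
    - [1,0.1,0,0,0,0]
    - [1,0.1,0,0,0,0]
    - [1,0,0,0,0,0]
    - [1,0,0,0,0,0]
    - [1,0,0,0,0,0]

```text
clock: 21.1
ee_pos: [0.5539, -0.1412, 0.1685]
orientation: [-3.141, -0.001, 1.689]
force: [0.3, 0.8, -0.8]
finger_gap: 0.0203
finger_force: 58.8
```

Request:
arm_command:
  commands:
    - [1,0,0,0,0,0]
    - [1,0,0,0,0,0]
    - [1,0,0,0,0,0]
    - [1,0,0,0,0,0]
    - [1,0,0,0,0,0]
    - [0.8,0,0,0,0,0]
    - [0.5,0,0,0,0,0]
    - [0,0,0,0,0,0]

```text
clock: 21.9
ee_pos: [0.5355, 0.0144, 0.1687]
orientation: [-3.141, -0.0, 1.69]
force: [-0.1, -0.6, -1.3]
finger_gap: 0.0202
finger_force: 58.8
```

Run:
```python
from h import *
s=arm.get_state();print(s['finger_gap'],s['force']);go([.5335,.0485,.091],np.radians(96.7))
```

```text
0.02015555817440672 [-0.06975177 -0.60459569 -1.27711535]
shift [1.36 0.08 3.11] turn [-0.04 -0.02  0.14] shift in final frame [1.37 0.08 3.11]
```

Request:
arm_command:
  commands:
    - [0.7,0.05,0,0,0,0]
    - [0.66,0.03,0,0,0,0]
    - [0,0,0.8,0,0,0]
    - [0,0,0.8,0,0,0]
    - [0,0,0.8,0,0,0]
    - [0,0,0.5,0,0,0]
    - [0,0,0.2,0,0,0]
    - [0,0,0,0,0,0]

```text
clock: 22.7
ee_pos: [0.5342, 0.0461, 0.091]
orientation: [-3.141, -0.0, 1.687]
force: [-0.5, -0.6, -1.0]
finger_gap: 0.0204
finger_force: 58.8
```

Request:
arm_command:
  commands:
    - [0,0,0.04,0,0,0]
    - [0,0,0.02,0,0,0]
    - [0,0,0,0,0,0]
    - [0,0,0,0,0,0]

```text
clock: 23.1
ee_pos: [0.5346, 0.0464, 0.0902]
orientation: [3.141, 0.0, 1.688]
force: [-0.1, 0.6, -1.7]
finger_gap: 0.0203
finger_force: 58.8
```

Request:
arm_command:
  commands:
    - [0,-0.06,0,0,0,0]
    - [0,-0.06,0,0,0,0]
    - [0,-0.04,0,0,0,0]
    - [0,-0.03,0,0,0,0]
    - [0,0,0,0,0,0]

```text
clock: 23.6
ee_pos: [0.5298, 0.0458, 0.09]
orientation: [3.141, -0.0, 1.688]
force: [2.6, 0.9, -0.6]
finger_gap: 0.0202
finger_force: 58.8
```

Request:
arm_command:
  commands:
    - [0.08,0,0,0,0,0]
    - [0.06,0,0,0,0,0]
    - [0.05,0,0,0,0,0]
    - [0,0,0,0,0,0]

```text
clock: 24.0
ee_pos: [0.5293, 0.0508, 0.0899]
orientation: [3.141, -0.0, 1.688]
force: [1.3, 0.1, -1.3]
finger_gap: 0.0202
finger_force: 58.8
```

Request:
arm_command:
  commands:
    - [0.04,0,0,0,0,0]
    - [0.03,0,0,0,0,0]
    - [0,0,0,0,0,0]

```text
clock: 24.3
ee_pos: [0.529, 0.0523, 0.0899]
orientation: [3.141, -0.0, 1.688]
force: [1.3, 0.0, -0.9]
finger_gap: 0.0196
finger_force: 58.9
```

Request:
arm_command:
  commands:
    - [0.03,0,0,0,0,0]
    - [0.02,0,0,0,0,0]
    - [0,0,0,0,0,0]

```text
clock: 24.6
ee_pos: [0.5287, 0.0534, 0.0899]
orientation: [-3.141, 0.0, 1.688]
force: [0.1, -3.2, -0.4]
finger_gap: 0.0205
finger_force: 59.0
```

Request:
arm_command:
  commands:
    - [0,-0.02,0,0,0,0]
    - [0,-0.02,0,0,0,0]
    - [0,0,0,0,0,0]
    - [0,0,0,0,0,0]

```text
clock: 25.0
ee_pos: [0.5278, 0.0535, 0.0899]
orientation: [3.142, -0.0, 1.688]
force: [1.4, 0.3, -1.2]
finger_gap: 0.0202
finger_force: 58.8
```

Request:
arm_command:
  commands:
    - [0,0,0,0,0,0]
    - [0,0,0,0,0,0]
    - [0,0,0,0,0,0]

```text
clock: 25.3
ee_pos: [0.5278, 0.0534, 0.0899]
orientation: [-3.142, -0.0, 1.688]
force: [2.1, -0.7, -0.8]
finger_gap: 0.0205
finger_force: 58.8
```

Request:
arm_command:
  commands:
    - [0,0,0,0,0,0]
    - [0,0,0,0,0,0]
    - [0,0,0,0,0,0]
    - [0,0,-0.4,0,0,0]
    - [0,0,-1,0,0,0]
    - [0,0,-1,0,0,0]
    - [0,0,-1,0,0,0]
    - [0,0,-1,0,0,0]
  grip: 0.42

```text
clock: 26.1
ee_pos: [0.5276, 0.0534, 0.2017]
orientation: [3.141, 0.0, 1.688]
force: [0.7, 0.2, 0.5]
finger_gap: 0.0359
finger_force: 0.0
```

Request:
arm_command:
  commands:
    - [-1,0,0,0,0,1.9]
    - [-1,0,0,0,0,0]
    - [-1,0,0,0,0,0]
    - [-1,0,0,0,0,0]
    - [-1,0,0,0,0,0]
    - [-1,0,0,0,0,0]
    - [-1,0,0,0,0,0]
    - [-1,0,0,0,0,0]

```text
clock: 26.9
ee_pos: [0.5453, -0.1469, 0.2007]
orientation: [3.141, 0.0, 1.655]
force: [0.4, -1.2, 1.3]
finger_gap: 0.0359
finger_force: 0.0
```

Request:
arm_command:
  commands:
    - [-1,-0.4,0,0,0,0]
    - [-1,-0.4,0,0,0,0]
    - [-1,-0.4,0,0,0,0]
    - [-1,-0.4,0,0,0,0]
    - [-1,0,0,0,0,0]
    - [0,0,0,0,0,0]

```text
clock: 27.5
ee_pos: [0.5159, -0.2763, 0.2005]
orientation: [3.141, 0.001, 1.652]
force: [-0.0, 0.1, -0.1]
finger_gap: 0.0359
finger_force: 0.0
```

Run:
```python
from h import *
w=cap('wrist');go([.5178,-.3185,.089],np.radians(94.8))
c=w.px([[.5178,-.3185,.028]])[0];print(c)
g=cv2.GaussianBlur(w.f,(3,3),0).min(2)
x,y=c.astype(int);m=np.zeros(g.shape,np.uint8);m[max(0,y-130):y+110,x-90:x+120]=(g>120)[max(0,y-130):y+110,x-90:x+120]
for b in blobs(m,300)[:3]:
    r=cv2.minAreaRect(b);print(r);P=w.plane(cv2.boxPoints(r),.028)[:,:2];rep(P)
```

```text
shift [-1.75 -0.07  4.45] turn [ 0.01  0.02 -0.1 ] shift in final frame [-1.75 -0.07  4.45]
[320.10005955 239.88228817]
((319.5, 238.0), (76.0, 23.0), 90.0)
[[0.5039, -0.2801], [0.5244, -0.2784], [0.5316, -0.3568], [0.5091, -0.3586]] len [0.0206, 0.0787, 0.0226, 0.0787] ang [4.61, -84.78, -175.36, 93.76] mean [ 0.5172 -0.3185]
```

Bar A is undisturbed, so I go for it.

Request:
arm_command:
  commands:
    - [-0.9,-0.05,0,0,0,0]
    - [-0.85,0,0.8,0,0,0]
    - [0,0,1,0,0,0]
    - [0,0,1,0,0,0]
    - [0,0,0.8,0,0,0]
    - [0,0,0.5,0,0,0]
    - [0,0,0.35,0,0,0]
    - [0,0,0,0,0,0]

```text
clock: 28.35
ee_pos: [0.5184, -0.3169, 0.0882]
orientation: [-3.141, -0.001, 1.655]
force: [-0.8, -1.1, 0.4]
finger_gap: 0.0359
finger_force: 0.0
```

Request:
arm_command:
  commands:
    - [0,0,0,0,0,0]
    - [0,0,0,0,0,0]
    - [0,0,0,0,0,0]
    - [0,0,0,0,0,0]
    - [0,0,0,0,0,0]
    - [0,0,0,0,0,0]
  grip: 0
  newtons: 60

```text
clock: 28.95
ee_pos: [0.5189, -0.3177, 0.0896]
orientation: [3.14, 0.001, 1.655]
force: [-0.6, 1.4, 7.3]
finger_gap: 0.0205
finger_force: 59.7
```

Request:
arm_command:
  commands:
    - [0,0,-0.2,0,0,0]
    - [0,0,-0.4,0,0,0]
    - [0,0,-0.6,0,0,0]
    - [0,0,-0.8,0,0,0]
    - [0,0,-0.8,0,0,0]
    - [0,0,-0.6,0,0,0]
    - [0,0,0,0,0,-1.9]
    - [0,0,0,0,0,0]

```text
clock: 29.75
ee_pos: [0.5186, -0.3176, 0.1748]
orientation: [3.141, 0.001, 1.688]
force: [0.6, 0.2, -1.2]
finger_gap: 0.0204
finger_force: 58.8
```

Run:
```python
from h import *
s=arm.get_state();print(s['finger_gap'],s['force']);go([.4335,.0370,.17],np.radians(96.7))
```

```text
0.020395308101082373 [ 0.56592804  0.17282919 -1.17702914]
shift [14.49 -1.72  0.18] turn [0.05 0.06 0.04] shift in final frame [14.48 -1.73  0.19]
```

Request:
arm_command:
  commands:
    - [0.3,0,0,0,0,0]
    - [0.6,-0.1,0,0,0,0]
    - [0.9,-0.15,0,0,0,0]
    - [1,-0.15,0,0,0,0]
    - [1,-0.15,0,0,0,0]
    - [1,-0.15,0,0,0,0]
    - [1,-0.15,0,0,0,0]
    - [1,-0.15,0,0,0,0]

```text
clock: 30.55
ee_pos: [0.473, -0.15, 0.1735]
orientation: [-3.141, -0.0, 1.687]
force: [0.3, 0.2, -1.2]
finger_gap: 0.0202
finger_force: 58.8
```

Request:
arm_command:
  commands:
    - [1,-0.15,0,0,0,0]
    - [1,-0.15,0,0,0,0]
    - [1,-0.15,0,0,0,0]
    - [1,-0.15,0,0,0,0]
    - [1,-0.12,0,0,0,0]
    - [1,0,0,0,0,0]
    - [0.8,0,0,0,0,0]
    - [0.5,0,0,0,0,0]

```text
clock: 31.35
ee_pos: [0.4337, 0.0291, 0.1736]
orientation: [-3.141, -0.0, 1.688]
force: [0.3, -0.8, -0.5]
finger_gap: 0.0203
finger_force: 58.8
```

Request:
arm_command:
  commands:
    - [0,0,0,0,0,0]

```text
clock: 31.45
ee_pos: [0.4341, 0.0288, 0.1736]
orientation: [-3.141, -0.0, 1.689]
force: [-1.2, 0.6, -0.5]
finger_gap: 0.0203
finger_force: 58.8
```

Run:
```python
from h import *
s=arm.get_state();print(s['finger_gap'],s['force']);go([.4335,.0370,.0925],np.radians(96.7))
```

```text
0.020342997872497035 [-1.15171791  0.62569685 -0.47144653]
shift [0.33 0.02 3.24] turn [-0.02 -0.01  0.09] shift in final frame [0.33 0.02 3.24]
```

Request:
arm_command:
  commands:
    - [0.33,0,0,0,0,0]
    - [0,0,0.8,0,0,0]
    - [0,0,0.8,0,0,0]
    - [0,0,0.8,0,0,0]
    - [0,0,0.5,0,0,0]
    - [0,0,0.3,0,0,0]
    - [0,0,0.1,0,0,0]
    - [0,0,0,0,0,0]

```text
clock: 32.25
ee_pos: [0.4337, 0.0357, 0.0912]
orientation: [-3.141, -0.0, 1.687]
force: [-0.6, 1.1, -1.6]
finger_gap: 0.0203
finger_force: 58.8
```

Request:
arm_command:
  commands:
    - [0,0,0,0,0,0]
    - [0,-0.06,0,0,0,0]
    - [0,-0.05,0,0,0,0]
    - [0,-0.03,0,0,0,0]
    - [0,0,0,0,0,0]

```text
clock: 32.75
ee_pos: [0.43, 0.0354, 0.0912]
orientation: [3.142, 0.0, 1.688]
force: [-0.2, 0.7, -0.1]
finger_gap: 0.0202
finger_force: 58.8
```

Request:
arm_command:
  commands:
    - [0,0,0.03,0,0,0]
    - [0,-0.03,0,0,0,0]
    - [0,-0.02,0,0,0,0]
    - [0,0,0,0,0,0]

```text
clock: 33.15
ee_pos: [0.4291, 0.0352, 0.0904]
orientation: [3.141, 0.0, 1.688]
force: [1.9, 0.2, -2.2]
finger_gap: 0.0203
finger_force: 58.7
```

Request:
arm_command:
  commands:
    - [0.06,0,0,0,0,0]
    - [0.05,0,0,0,0,0]
    - [0.03,0,0,0,0,0]
    - [0,0,0,0,0,0]

```text
clock: 33.55
ee_pos: [0.4287, 0.0388, 0.0905]
orientation: [3.141, 0.0, 1.688]
force: [2.9, -0.1, -0.7]
finger_gap: 0.0201
finger_force: 58.9
```

Request:
arm_command:
  commands:
    - [0.04,0,0,0,0,0]
    - [0.03,0,0,0,0,0]
    - [0,0,0,0,0,0]

```text
clock: 33.85
ee_pos: [0.4283, 0.0405, 0.0904]
orientation: [3.141, -0.0, 1.688]
force: [3.6, -0.2, -0.4]
finger_gap: 0.0202
finger_force: 58.9
```

Request:
arm_command:
  commands:
    - [0.03,0,0,0,0,0]
    - [0.02,0,0,0,0,0]
    - [0,0,0,0,0,0]

```text
clock: 34.15
ee_pos: [0.4281, 0.0418, 0.0904]
orientation: [-3.142, -0.0, 1.688]
force: [3.6, -1.6, -1.1]
finger_gap: 0.0202
finger_force: 58.9
```

Request:
arm_command:
  commands:
    - [0.03,0,0,0,0,0]
    - [0,0,0,0,0,0]

```text
clock: 34.35
ee_pos: [0.428, 0.0425, 0.0904]
orientation: [-3.142, 0.0, 1.688]
force: [2.8, -0.7, -0.9]
finger_gap: 0.0206
finger_force: 58.9
```

Request:
arm_command:
  commands:
    - [0.02,0,0,0,0,0]
    - [0,0,0,0,0,0]

```text
clock: 34.55
ee_pos: [0.4279, 0.0429, 0.0904]
orientation: [-3.141, 0.0, 1.688]
force: [1.8, -2.2, 0.2]
finger_gap: 0.0203
finger_force: 59.0
```

Request:
arm_command:
  commands:
    - [0.03,-0.01,0,0,0,0]
    - [0,0,0,0,0,0]
    - [0,0,0,0,0,0]

```text
clock: 34.85
ee_pos: [0.4275, 0.0437, 0.0903]
orientation: [-3.141, -0.0, 1.688]
force: [0.9, -2.7, -0.4]
finger_gap: 0.0201
finger_force: 58.9
```

Request:
arm_command:
  commands:
    - [0,0,0,0,0,0]
    - [0,0,0,0,0,0]
    - [0,0,0,0,0,0]
    - [0,0,-0.4,0,0,0]
    - [0,0,-1,0,0,0]
    - [0,0,-1,0,0,0]
    - [0,0,-1,0,0,0]
    - [0,0,-1,0,0,0]
  grip: 0.42

```text
clock: 35.65
ee_pos: [0.4274, 0.0437, 0.2022]
orientation: [3.141, -0.0, 1.688]
force: [0.5, 0.9, -0.5]
finger_gap: 0.0361
finger_force: 0.0
```

Request:
arm_command:
  commands:
    - [-0.2,1,-0.4,0,0,0]
    - [-0.2,0.9,0,0,0,0]
    - [-0.2,0,0,0,0,0]
    - [0,0,0,0,0,0]

```text
clock: 36.05
ee_pos: [0.4763, 0.034, 0.2106]
orientation: [-3.141, -0.0, 1.688]
force: [-0.8, 0.5, -1.7]
finger_gap: 0.0361
finger_force: 0.0
```

Run:
```python
from h import *
import pickle
c=arm.capture('wrist');pickle.dump(c,open('tray2.pkl','wb'));f=c['frame'];print(pose()[0])
cv2.imwrite('pics/tray2.png',cv2.resize(f[20:300,190:470],None,fx=2.1,fy=2.1,interpolation=cv2.INTER_CUBIC))
```

```text
[0.47582581 0.03422991 0.2104468 ]
```

View pics/tray2.png

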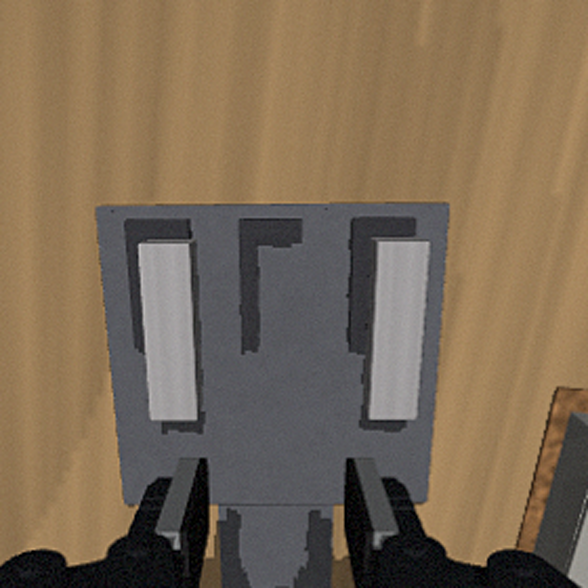

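Both bars lie in the outer stops and appear snug. I check that by numbers.

```bash
cat > m.py <<'E'
from h import *
def measure(w,hint):
    """tray pose from board quad (corners px hint: +x+y, +x-y, -x-y, -x+y) and bars in tray coordinates"""
    hsv=cv2.cvtColor(cv2.GaussianBlur(w.f,(3,3),0),cv2.COLOR_BGR2HSV)
    q=np.array(hint,np.int32);m=np.zeros(hsv.shape[:2],np.uint8);roi=cv2.dilate(cv2.fillPoly(m.copy(),[q],1),np.ones((17,17)))
    g=((hsv[...,1]<75)&(roi>0)).astype(np.uint8);g=cv2.morphologyEx(g,cv2.MORPH_CLOSE,np.ones((5,5)))
    P,n=linefit(g,w,.006,hint);print(n);rep(P)
    O=P.mean(0);v=(P[0]-P[3])+(P[1]-P[2]);v/=np.linalg.norm(v);u=np.array([-v[1],v[0]]);print('tray',O.round(4),'yaw',round(float(ang(v)),2))
    b=((hsv[...,1]<40)&(hsv[...,2]>128)&(roi>0))
    for c in blobs(b,300):
        r=cv2.boxPoints(cv2.minAreaRect(c));B,_=linefit((cv2.drawContours(m.copy(),[c],-1,1,-1)),w,.028,r)
        d=(B-O)@np.c_[v,u];print('bar tray xy',(d.mean(0)*1000).round(1),'ext',((d.max(0)-d.min(0))*1000).round(1),(d*1000).round(1).tolist())
    return O,v,u
E
python3 - <<'E'
from m import *
import pickle
w=Cam(pickle.load(open('tray2.pkl','rb')))
f=lambda x,y:(x/2.1+190-.3,y/2.1+20-.3)
measure(w,[f(97,206),f(449,203),f(428,503),f(125,504)])
E
```

```text
[117, 100, 34, 99]
[[0.3880999982357025, 0.09210000187158585], [0.5437999963760376, 0.11029999703168869], [0.5622000098228455, -0.03929999843239784], [0.4072999954223633, -0.05979999899864197]] len [0.1568, 0.1507, 0.1562, 0.1531] ang [6.66, -82.99, -172.46, 97.22] mean [0.4754 0.0258]
tray [0.4754 0.0258] yaw 97.12
bar tray xy [ 22.4 -54.2] ext [77.8 20.9] [[-16.399999618530273, -43.70000076293945], [61.29999923706055, -44.70000076293945], [61.20000076293945, -64.5999984741211], [-16.5, -63.900001525878906]]
bar tray xy [22.3 45.6] ext [78.1 20.4] [[61.29999923706055, 55.20000076293945], [61.099998474121094, 35.599998474121094], [-16.799999237060547, 35.70000076293945], [-16.600000381469727, 56.0]]
```

Request:
arm_command:
  commands:
    - [-0.8,0,0,0,0,0]
    - [-0.8,0,0,0,0,0]
    - [-0.8,0,0,0,0,0]
    - [0,0,0,0,0,-8.2]
    - [0,0,0,0,0,-8.2]
    - [0,0,0,0,0,-8.2]
    - [0,0,0,0,0,-8.2]
    - [0,0,0,0,0,-8.2]
  grip: 0.5

```text
clock: 36.9
ee_pos: [0.4825, -0.025, 0.2105]
orientation: [-3.141, -0.001, 2.409]
force: [-0.7, 0.4, -0.1]
finger_gap: 0.0421
finger_force: 0.0
```

Request:
arm_command:
  commands:
    - [0,0,0,0,0,-8.2]
    - [0,0,0,0,0,-8.2]
    - [0,0,0,0,0,-8.2]
    - [0,0,0,0,0,-8.2]
    - [0,0,0,0,0,-8.2]
    - [0,0,0,0,0,-8.2]
    - [0,0,0,0,0,0]

```text
clock: 37.6
ee_pos: [0.4827, -0.025, 0.2105]
orientation: [3.141, -0.001, -3.019]
force: [-0.4, -0.4, 0.1]
finger_gap: 0.0426
finger_force: 0.0
```

Run:
```python
from h import *
import pickle
w0=Cam(pickle.load(open('tray1.pkl','rb')))
print('old handle back edge',w0.plane([(304,268),(333,266)],.036).round(4))
c=arm.capture('wrist');pickle.dump(c,open('han.pkl','wb'));w=Cam(c)
p=w.px([[.4927,-.1132,.036]])[0];print(p)
x,y=p.astype(int);g=cv2.GaussianBlur(w.f,(3,3),0).max(2)
cv2.imwrite('pics/han.png',cv2.resize(w.f[:300,:],None,fx=1.25,fy=1.25))
m=np.zeros(g.shape,np.uint8);m[max(0,y-45):y+45,x-45:x+45]=(g<38)[max(0,y-45):y+45,x-45:x+45]
for b in blobs(m,60): print(cv2.minAreaRect(b),cv2.approxPolyDP(b,3,True).reshape(-1,2).tolist(),w.plane([cen(b)],.036))
t=cap('top');s=cap('scene')
go([.4927,-.1132,.15],np.radians(187))
```

```text
old handle back edge [[ 0.4747 -0.1199  0.036 ]
 [ 0.514  -0.1169  0.036 ]]
[222.34145812 195.96671336]
((228.49009704589844, 191.40101623535156), (49.85136413574219, 24.975435256958008), 84.2894058227539) [[236, 167], [223, 167], [215, 173], [220, 216], [233, 216], [241, 207]] [[ 0.48727256 -0.10789189  0.036     ]]
shift [ 0.03 -3.54  2.42] turn [ 0.01 -0.01 -0.32] shift in final frame [ 0.05 -3.54  2.42]
```

View pics/han.png

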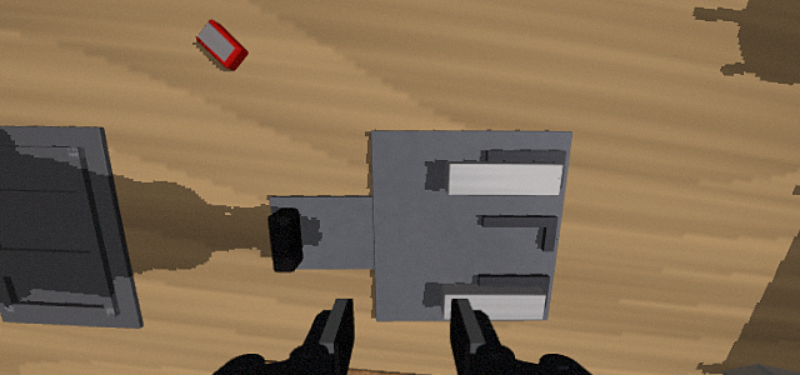

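The handle top centre is at about full-frame (224,193), within 2 mm of the prediction. The bars are still in their stops.

Request:
arm_command:
  commands:
    - [0.1,-0.9,0,0,0,-0.3]
    - [0,-0.9,0,0,0,0]
    - [0,-0.9,0.5,0,0,0]
    - [0,-0.8,0.8,0,0,0]
    - [0,0,0.9,0,0,0]
    - [0,0,0.9,0,0,0]
    - [0,0,0.9,0,0,0]
    - [0,0,0,0,0,0]

```text
clock: 38.55
ee_pos: [0.4906, -0.1119, 0.1084]
orientation: [3.14, -0.004, -3.019]
force: [-0.6, -0.4, 0.3]
finger_gap: 0.0427
finger_force: 0.0
```

Request:
arm_command:
  commands:
    - [0,0,0.5,0,0,0]
    - [0,0,0.3,0,0,0]
    - [0,0,0.18,0,0,0]
    - [0,0,0,0,0,0]

```text
clock: 38.95
ee_pos: [0.4919, -0.1124, 0.086]
orientation: [3.142, -0.0, -3.016]
force: [-0.1, -0.3, 0.2]
finger_gap: 0.0427
finger_force: 0.0
```

Request:
arm_command:
  commands:
    - [0,0,0,0,0,0]
    - [0,0,0,0,0,0]
    - [0,0,0,0,0,0]
    - [0,0,0,0,0,0]
    - [0,0,0,0,0,0]
    - [0,0,0,0,0,0]
  grip: 0.3

```text
clock: 39.55
ee_pos: [0.492, -0.1124, 0.0859]
orientation: [-3.142, 0.0, -3.016]
force: [-0.7, 0.4, 0.1]
finger_gap: 0.0255
finger_force: 0.0
```

Request:
arm_command:
  commands:
    - [0,0,0,0,0,0]
    - [0,0,0,0,0,0]
    - [0,0,0,0,0,0]
    - [0,0,0,0,0,0]
    - [0,0,0,0,0,0]
    - [0,0,0,0,0,0]
  grip: 0
  newtons: 100

```text
clock: 40.15
ee_pos: [0.492, -0.1125, 0.0862]
orientation: [-3.141, 0.0, -3.016]
force: [-3.0, -0.2, 7.0]
finger_gap: 0.0144
finger_force: 98.8
```

Run:
```python
from h import *
s=arm.get_state();p,R=pose();print(p,s['orientation'],s['finger_gap'])
yaw=s['orientation'][2]
Y0=yaw-np.pi/2
H1=np.array([.4538,.0664]);d=R.inv().apply(np.r_[H1-p[:2],0])/.025
print('phase1 shift tool(start)',d,'tray yaw by tool',np.degrees(Y0)%360)
w=cap('wrist','grip'); print(w.C)
cv2.imwrite('pics/grip.png',cv2.resize(w.f[:340,:],None,fx=1.25,fy=1.25))
```

```text
[ 0.49195357 -0.11245938  0.08619622] [-3.14131341e+00  1.19924454e-04 -3.01584954e+00] 0.01437492571402466
phase1 shift tool(start) [ 6.16848936e-01  7.28928612e+00 -2.10944221e-03] tray yaw by tool 97.20454980757864
[ 0.41426599 -0.12187473  0.15602834]
```

View pics/grip.png

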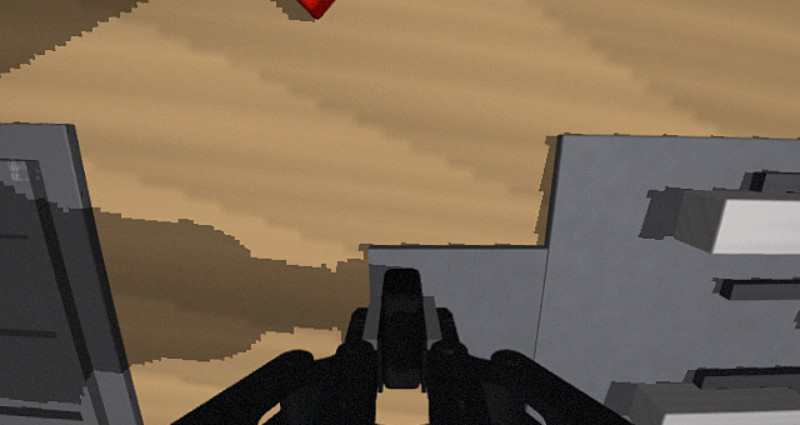

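Request:
arm_command:
  commands:
    - [0.02,0.04,0,0,0,0.1]
    - [0.03,0.08,0,0,0,0.2]
    - [0.04,0.12,0,0,0,0.3]
    - [0.05,0.16,0,0,0,0.4]
    - [0.06,0.2,0,0,0,0.5]
    - [0.06,0.24,0,0,0,0.5]
    - [0.06,0.26,0,0,0,0.5]
    - [0.06,0.28,0,0,0,0.5]

```text
clock: 41.0
ee_pos: [0.4795, -0.0795, 0.0862]
orientation: [-3.14, 0.001, -3.069]
force: [0.7, -5.1, 3.8]
finger_gap: 0.0141
finger_force: 98.3
```

Request:
arm_command:
  commands:
    - [0.06,0.28,0,0,0,0.5]
    - [0.06,0.28,0,0,0,0.5]
    - [0.06,0.28,0,0,0,0.5]
    - [0.06,0.28,0,0,0,0.5]
    - [0.06,0.28,0,0,0,0.5]
    - [0.06,0.28,0,0,0,0.5]
    - [0.06,0.28,0,0,0,0.5]
    - [0.06,0.28,0,0,0,0.5]

```text
clock: 41.8
ee_pos: [0.4651, -0.0239, 0.0862]
orientation: [-3.14, 0.001, -3.139]
force: [0.7, -6.3, 4.1]
finger_gap: 0.014
finger_force: 98.5
```

Request:
arm_command:
  commands:
    - [0.06,0.28,0,0,0,0.5]
    - [0.06,0.28,0,0,0,0.5]
    - [0.06,0.28,0,0,0,0.5]
    - [0.06,0.28,0,0,0,0.5]
    - [0.06,0.28,0,0,0,0.5]
    - [0.06,0.28,0,0,0,0.5]
    - [0.06,0.28,0,0,0,0.5]
    - [0.06,0.28,0,0,0,0.5]

```text
clock: 42.6
ee_pos: [0.4545, 0.0324, 0.0862]
orientation: [-3.14, 0.001, 3.074]
force: [0.1, -6.9, 6.6]
finger_gap: 0.0137
finger_force: 98.7
```

Request:
arm_command:
  commands:
    - [0.06,0.26,0,0,0,0.5]
    - [0.06,0.24,0,0,0,0.5]
    - [0.05,0.22,0,0,0,0.5]
    - [0.02,0.18,0,0,0,0.4]
    - [0,0.14,0,0,0,0.3]
    - [0,0.1,0,0,0,0.2]
    - [0,0.06,0,0,0,0.1]
    - [0,0.03,0,0,0,0.1]

```text
clock: 43.4
ee_pos: [0.4521, 0.0632, 0.0862]
orientation: [-3.14, 0.001, 3.03]
force: [-2.1, -7.3, 9.2]
finger_gap: 0.0139
finger_force: 99.2
```

Run:
```python
from h import *
import pickle
s=arm.get_state();print(s['ee_pos'],np.degrees(s['orientation']),s['finger_gap'],s['finger_force'],s['force'])
go([.4538,.0664,s['ee_pos'][2]],np.radians(173.6))
c=arm.capture('wrist');w=Cam(c);pickle.dump(c,open('ins.pkl','wb'));t=cap('top');
b=cv2.resize(t.f[150:260,130:330],None,fx=4,fy=4,interpolation=cv2.INTER_CUBIC);cv2.imwrite('pics/ins.png',b)
```

```text
[0.45207028 0.06316842 0.08619941] [-1.79888109e+02  2.99355467e-02  1.73591490e+02] 0.013932157660093711 99.2116105556488 [-2.13851669 -7.27019501  9.20995355]
shift [-0.05  0.14 -0.  ] turn [-0.11  0.03 -0.01] shift in final frame [-0.05  0.14  0.  ]
```

View pics/ins.png

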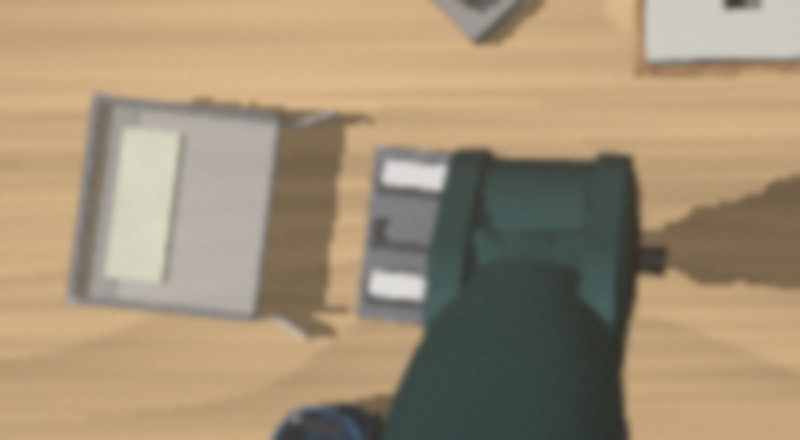

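Request:
arm_command:
  commands:
    - [0,0.04,0,0,0,0]
    - [0,0.08,0,0,0,0]
    - [0,0.12,0,0,0,0]
    - [0,0.16,0,0,0,0]
    - [0,0.2,0,0,0,0]
    - [0,0.24,0,0,0,0]
    - [0,0.26,0,0,0,0]
    - [0,0.28,0,0,0,0]

```text
clock: 44.3
ee_pos: [0.4561, 0.0975, 0.0862]
orientation: [-3.14, 0.001, 3.029]
force: [-1.2, -7.8, 8.9]
finger_gap: 0.014
finger_force: 99.0
```

Request:
arm_command:
  commands:
    - [0,0.28,0,0,0,0]
    - [0,0.28,0,0,0,0]
    - [0,0.26,0,0,0,0]
    - [0,0.24,0,0,0,0]
    - [0,0.24,0,0,0,0]
    - [0,0.24,0,0,0,0]
    - [0,0.24,0,0,0,0]
    - [0,0.24,0,0,0,0]

```text
clock: 45.1
ee_pos: [0.4616, 0.1477, 0.0862]
orientation: [-3.14, 0.001, 3.029]
force: [-1.2, -8.7, 9.1]
finger_gap: 0.0137
finger_force: 99.2
```

Request:
arm_command:
  commands:
    - [0,0.24,0,0,0,0]
    - [0,0.24,0,0,0,0]
    - [0,0.24,0,0,0,0]
    - [0,0.24,0,0,0,0]
    - [0,0.24,0,0,0,0]
    - [0,0.24,0,0,0,0]
    - [0,0.24,0,0,0,0]
    - [0,0.24,0,0,0,0]

```text
clock: 45.9
ee_pos: [0.4669, 0.1954, 0.0862]
orientation: [-3.14, 0.001, 3.029]
force: [-1.1, -9.5, 9.5]
finger_gap: 0.014
finger_force: 99.3
```

Request:
arm_command:
  commands:
    - [0,0.24,0,0,0,0]
    - [0,0.24,0,0,0,0]
    - [0,0.24,0,0,0,0]
    - [0,0.24,0,0,0,0]
    - [0,0.22,0,0,0,0]
    - [0,0.18,0,0,0,0]
    - [0,0.14,0,0,0,0]
    - [0,0.12,0,0,0,0]

```text
clock: 46.7
ee_pos: [0.4713, 0.2355, 0.0862]
orientation: [-3.14, 0.001, 3.029]
force: [-1.2, -9.0, 9.9]
finger_gap: 0.0141
finger_force: 99.3
```

Request:
arm_command:
  commands:
    - [0,0.12,0,0,0,0]
    - [0,0.12,0,0,0,0]
    - [0,0.12,0,0,0,0]
    - [0,0.12,0,0,0,0]
    - [0,0.12,0,0,0,0]
    - [0,0.1,0,0,0,0]

```text
clock: 47.3
ee_pos: [0.4733, 0.2528, 0.0862]
orientation: [-3.14, 0.001, 3.029]
force: [-0.5, -9.6, 10.8]
finger_gap: 0.014
finger_force: 99.4
```

Request:
arm_command:
  commands:
    - [0,0.1,0,0,0,0]
    - [0,0.1,0,0,0,0]
    - [0,0.1,0,0,0,0]
    - [0,0.1,0,0,0,0]
    - [0,0.1,0,0,0,0]
    - [0,0.1,0,0,0,0]
    - [0,0.08,0,0,0,0]
    - [0,0.06,0,0,0,0]

```text
clock: 48.1
ee_pos: [0.4753, 0.2711, 0.0862]
orientation: [-3.14, 0.001, 3.029]
force: [-0.5, -8.5, 10.7]
finger_gap: 0.0142
finger_force: 99.4
```

Request:
arm_command:
  commands:
    - [0,0.05,0,0,0,0]
    - [0,0.05,0,0,0,0]
    - [0,0.05,0,0,0,0]
    - [0,0,0,0,0,0]

```text
clock: 48.5
ee_pos: [0.4757, 0.2749, 0.0862]
orientation: [-3.14, 0.001, 3.029]
force: [-1.5, -8.0, 10.3]
finger_gap: 0.0136
finger_force: 99.3
```

Request:
arm_command:
  commands:
    - [0,0.05,0,0,0,0]
    - [0,0.05,0,0,0,0]
    - [0,0,0,0,0,0]

```text
clock: 48.8
ee_pos: [0.476, 0.2774, 0.0862]
orientation: [-3.14, 0.001, 3.029]
force: [-1.2, -7.4, 9.3]
finger_gap: 0.0139
finger_force: 99.3
```

Request:
arm_command:
  commands:
    - [0,0.05,0,0,0,0]
    - [0,0.04,0,0,0,0]
    - [0,0,0,0,0,0]

```text
clock: 49.1
ee_pos: [0.4762, 0.2796, 0.0862]
orientation: [-3.14, 0.001, 3.029]
force: [-0.3, -7.4, 10.2]
finger_gap: 0.0141
finger_force: 99.3
```

Request:
arm_command:
  commands:
    - [0,0.03,0,0,0,0]
    - [0,0.03,0,0,0,0]
    - [0,0,0,0,0,0]

```text
clock: 49.4
ee_pos: [0.4762, 0.2801, 0.0862]
orientation: [-3.137, 0.001, 3.029]
force: [-0.9, -18.9, 14.2]
finger_gap: 0.0142
finger_force: 100.0
```

Request:
arm_command:
  commands:
    - [0,0.02,0,0,0,0]
    - [0,0,0,0,0,0]
    - [0,0,0,0,0,0]
  newtons: 40

```text
clock: 49.7
ee_pos: [0.4762, 0.2801, 0.0862]
orientation: [-3.136, 0.001, 3.028]
force: [-1.7, -21.3, 16.6]
finger_gap: 0.0141
finger_force: 100.2
```

Request:
arm_command:
  commands:
    - [0,0,0,0,0,0]
    - [0,0,0,0,0,0]
    - [0,0,0,0,0,0]
    - [0,0,0,0,0,0]
  grip: 0.4

```text
clock: 50.1
ee_pos: [0.4765, 0.2825, 0.0858]
orientation: [3.141, -0.0, 3.03]
force: [-0.2, 0.4, 0.4]
finger_gap: 0.0338
finger_force: 0.0
```

Request:
arm_command:
  commands:
    - [0,0,-0.5,0,0,0]
    - [0,0,-1,0,0,0]
    - [0,0,-1,0,0,0]
    - [0,0,-1,0,0,0]
    - [0,0,-1,0,0,0]
    - [0,0,-1,0,0,0]
    - [0,0,-1,0,0,0]
    - [0,-1,-1,0,0,0]

```text
clock: 50.9
ee_pos: [0.4738, 0.2587, 0.2742]
orientation: [3.141, 0.0, 3.032]
force: [0.9, -0.7, -0.0]
finger_gap: 0.0345
finger_force: 0.0
```

Request:
arm_command:
  commands:
    - [0,-1,-1,0,0,0]
    - [0,-1,0,0,0,8.5]
    - [0,0,0,0,0,8.5]
    - [0,0,0,0,0,8.5]
    - [0,0,0,0,0,8.5]
    - [0,0,0,0,0,8.5]
    - [0,0,0,0,0,8.5]
    - [0,0,0,0,0,8.5]

```text
clock: 51.7
ee_pos: [0.4681, 0.2078, 0.2983]
orientation: [-3.142, -0.0, 1.986]
force: [-1.0, -0.2, 1.6]
finger_gap: 0.0344
finger_force: 0.0
```

Request:
arm_command:
  commands:
    - [0,0,0,0,0,8.5]
    - [0,0,0,0,0,8.5]
    - [0,0,0,0,0,2]
    - [0,0,0,0,0,0]

```text
clock: 52.1
ee_pos: [0.4681, 0.2078, 0.2983]
orientation: [-3.142, -0.0, 1.66]
force: [0.6, -0.7, 0.4]
finger_gap: 0.0339
finger_force: 0.0
```

Run:
```python
from h import *
import pickle
s=arm.get_state();print(s['clock'],s['ee_pos'],np.degrees(s['orientation']))
c=arm.capture('wrist');w=Cam(c);pickle.dump(c,open('home.pkl','wb'))
O=np.array([.4934,.4192]);ex=np.array([.1115,.9938]);ey=np.array([-.9938,.1115])
f=lambda x,y,z:[*(O+x*ex+y*ey),z]
print('px home: handle top, board rear corners, bars',w.px([f(-.14,0,.036),f(-.075,.079,.006),f(-.075,-.079,.006),f(.021,-.054,.028),f(.021,.046,.028)]).round().tolist())
cv2.imwrite('pics/home.png',cv2.resize(w.f,None,fx=1.25,fy=1.25))
```

```text
52.1 [0.4681186  0.2078417  0.29834499] [-1.79996851e+02 -5.31719083e-03  9.50937586e+01]
px home: handle top, board rear corners, bars [[336.0, 112.0], [279.0, 40.0], [412.0, 69.0], [421.0, -37.0], [325.0, -61.0]]
```

View pics/home.png

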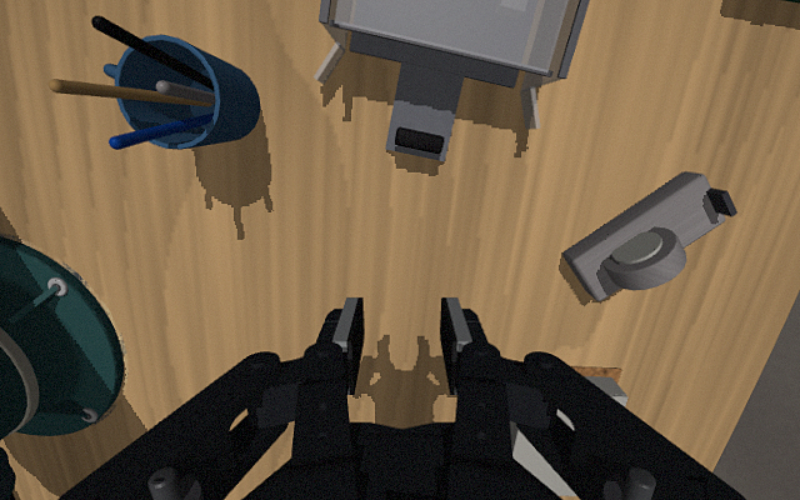

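The tray's handle top is at about (335,110) in the full frame against (336,112) predicted for home. I take one look through the clear shelf at the bars, by numbers.

Request:
arm_command:
  commands:
    - [0.9,0.4,0,0,0,0]
    - [1,0.6,0,0,0,0]
    - [1,0.4,0,0,0,0]
    - [0,0,0,0,0,0]
    - [0,0,0,0,0,0]

```text
clock: 52.65
ee_pos: [0.4964, 0.2833, 0.298]
orientation: [-3.141, 0.0, 1.662]
force: [-0.6, 0.0, -0.2]
finger_gap: 0.0344
finger_force: 0.0
```

Run:
```python
from h import *
import pickle
c=arm.capture('wrist');w=Cam(c);pickle.dump(c,open('home2.pkl','wb'));print(w.C)
O=np.array([.4934,.4192]);ex=np.array([.1115,.9938]);ey=np.array([-.9938,.1115])
def rect(z):
    xs=np.arange(-.09,.08,.0005);ys=np.arange(.085,-.085,-.0005)
    X,Y=np.meshgrid(xs[::-1],ys,indexing='ij')
    P=O+X[...,None]*ex+Y[...,None]*ey;P=np.dstack([P,np.full(X.shape,z)])
    p=w.px(P).reshape(*X.shape,2).astype(np.float32);return cv2.remap(w.f,p[...,0],p[...,1],cv2.INTER_LINEAR)
a=rect(.028);b=rect(.012)
t=cap('top').f
o=np.hstack([a,b]);o=cv2.convertScaleAbs(o,alpha=1.6);
for x in (-10,0): # mark expected edges
    pass
cv2.imwrite('pics/home2.png',cv2.resize(o,None,fx=1.15,fy=1.15));print(o.shape)
```

```text
[0.48920445 0.36150298 0.36785429]
(340, 680, 3)
```

View pics/home2.png

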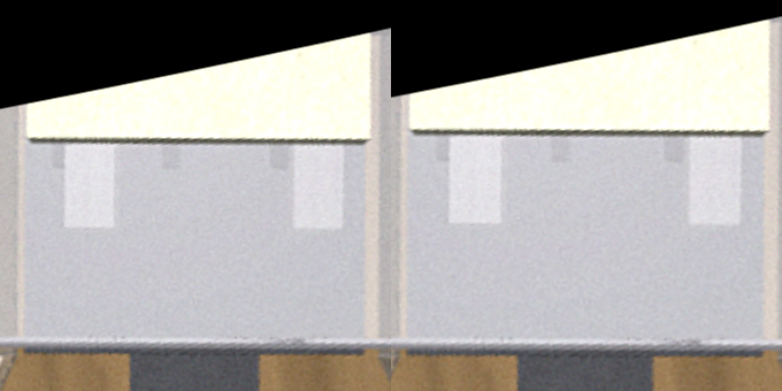

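The left panel is rectified at bar-top height. Bar rear ends are at row 228, which is tray x = -19.1 mm. Bar centres are at y = +46.1 and -53.5 mm, so both are snug and the tray is home. Now the cover.

Request:
arm_command:
  commands:
    - [-0.95,0.43,0,0,0,0]
    - [-0.95,0.43,0,0,0,0]
    - [-0.95,0.43,0,0,0,0]
    - [-0.95,0.43,0,0,0,0]
    - [-0.95,0.43,0,0,0,0]
    - [-0.95,0.43,0,0,0,0]
    - [-0.95,0.43,0,0,0,0]
    - [-0.95,0.43,0,0,0,0]
  grip: 0.8

```text
clock: 53.55
ee_pos: [0.5992, 0.0997, 0.2987]
orientation: [3.141, 0.0, 1.659]
force: [-0.2, 1.2, 0.2]
finger_gap: 0.0683
finger_force: 0.0
```

Request:
arm_command:
  commands:
    - [-0.95,0.43,0,0,0,0]
    - [-0.95,0.43,0,0,0,0]
    - [-0.95,0.43,0,0,0,0]
    - [-0.95,0.43,0,0,0,0]
    - [-0.95,0.43,0,0,0,0]
    - [-0.95,0.43,0,0,0,0]
    - [-0.95,0.43,0,0,0,0]
    - [0,0,0,0,0,0]

```text
clock: 54.35
ee_pos: [0.6893, -0.0608, 0.2978]
orientation: [-3.141, 0.0, 1.657]
force: [0.0, 0.1, -0.1]
finger_gap: 0.0683
finger_force: 0.0
```

Request:
arm_command:
  commands:
    - [0,0,0,0,0,-7.8]
    - [0,0,0,0,0,-7.8]
    - [0,0,0,0,0,-7.8]
    - [0,0,0,0,0,-7.8]
    - [0,0,0,0,0,-7.8]
    - [0,0,0,0,0,-7.8]
    - [0,0,0,0,0,-7.8]
    - [0,0,0,0,0,-7.8]

```text
clock: 55.15
ee_pos: [0.6882, -0.0575, 0.2988]
orientation: [3.142, 0.0, 2.755]
force: [-0.1, -0.6, 0.3]
finger_gap: 0.0683
finger_force: 0.0
```

Request:
arm_command:
  commands:
    - [0,0,0,0,0,-7.8]
    - [0,0,0,0,0,-7.8]
    - [0,0,0,0,0,-7.8]
    - [0,0,0,0,0,0]
    - [0,0,0,0,0,0]

```text
clock: 55.65
ee_pos: [0.6885, -0.0574, 0.2987]
orientation: [3.142, 0.0, -3.13]
force: [-1.0, 1.1, 0.1]
finger_gap: 0.0685
finger_force: 0.0
```

Run:
```python
from h import *
s=arm.get_state();print(s['clock'],s['ee_pos'])
go([.688,-.0594,.117],np.radians(181))
w=cap('wrist')
hsv=cv2.cvtColor(cv2.GaussianBlur(w.f,(3,3),0),cv2.COLOR_BGR2HSV)
q=w.px([[.688+a*.06,-.0594+b*.08,.039] for a,b in((-1,-1),(-1,1),(1,1),(1,-1))]);print('expected top corners',q.round())
k=w.px([[.688,-.0594,.063]])[0];x,y=k.astype(int);m=np.zeros(hsv.shape[:2],np.uint8);m[y-35:y+35,x-35:x+35]=(hsv[...,2]<50)[y-35:y+35,x-35:x+35]
for b in blobs(m,60):print('knob',k.round(),cen(b),w.plane([cen(b)],.055))
```

```text
55.65 [ 0.6884957  -0.05744072  0.29869628]
shift [ 0.02 -0.08  7.27] turn [ 0.    0.01 -0.33] shift in final frame [ 0.02 -0.08  7.27]
expected top corners [[249. 121.]
 [391. 123.]
 [383. 222.]
 [255. 221.]]
knob [319. 179.] [319.03044682 175.69829972] [[ 0.68583531 -0.05978681  0.055     ]]
```

Request:
arm_command:
  commands:
    - [0,-0.08,1,0,0,-0.3]
    - [0,0,1,0,0,0]
    - [0,0,1,0,0,0]
    - [0,0,1,0,0,0]
    - [0,0,1,0,0,0]
    - [0,0,1,0,0,0]
    - [0,0,0.7,0,0,0]
    - [0,0,0.3,0,0,0]

```text
clock: 56.5
ee_pos: [0.6881, -0.0593, 0.1217]
orientation: [3.141, -0.002, -3.123]
force: [0.4, -0.0, 0.4]
finger_gap: 0.0685
finger_force: 0.0
```

Request:
arm_command:
  commands:
    - [0,0,0.25,0,0,0]
    - [0,0,0,0,0,0]
    - [0,0,0,0,0,0]

```text
clock: 56.8
ee_pos: [0.6893, -0.0595, 0.118]
orientation: [-3.141, 0.001, -3.121]
force: [0.2, 0.9, 0.2]
finger_gap: 0.0681
finger_force: 0.0
```

Request:
arm_command:
  commands:
    - [0,0,0,0,0,0]
    - [0,0,0,0,0,0]
    - [0,0,0,0,0,0]
    - [0,0,0,0,0,0]
    - [0,0,0,0,0,0]
    - [0,0,0,0,0,0]
    - [0,0,0,0,0,0]
  grip: 0
  newtons: 90

```text
clock: 57.5
ee_pos: [0.6891, -0.0594, 0.1177]
orientation: [-3.141, 0.001, -3.121]
force: [-1.6, -0.7, 6.8]
finger_gap: 0.0161
finger_force: 88.9
```

Request:
arm_command:
  commands:
    - [0,0,-0.2,0,0,0]
    - [0,0,-0.4,0,0,0]
    - [0,0,-0.6,0,0,0]
    - [0,0,-0.8,0,0,0]
    - [0,0,-0.8,0,0,0]
    - [0,0,-0.8,0,0,0]
    - [0,0,-0.8,0,0,0]
    - [0,0,-0.8,0,0,0]

```text
clock: 58.3
ee_pos: [0.6888, -0.0594, 0.2487]
orientation: [-3.142, 0.0, -3.12]
force: [0.2, -0.0, -2.3]
finger_gap: 0.0159
finger_force: 88.0
```

Request:
arm_command:
  commands:
    - [0,0,0,0,0,0]
    - [0,0,0,0,0,0]

```text
clock: 58.5
ee_pos: [0.689, -0.0594, 0.247]
orientation: [-3.141, 0.0, -3.121]
force: [-0.6, 0.1, -2.4]
finger_gap: 0.0158
finger_force: 87.9
```

Run:
```python
from h import *
s=arm.get_state();print(s['clock'],s['ee_pos'],s['finger_gap'],s['force'])
go([.518,-.3195,.25],np.radians(181))
```

```text
58.5 [ 0.68895884 -0.0594406   0.24701831] 0.01577807996824896 [-0.57106019  0.07815906 -2.39398432]
shift [  7.06 -10.26  -0.12] turn [-0.01  0.02  0.21] shift in final frame [  7.02 -10.28  -0.12]
```

Request:
arm_command:
  commands:
    - [0.28,-0.4,0,0,0,0]
    - [0.5,-0.75,0,0,0,0]
    - [0.55,-0.8,0,0,0,0]
    - [0.55,-0.8,0,0,0,0]
    - [0.55,-0.8,0,0,0,0]
    - [0.55,-0.8,0,0,0,0]
    - [0.55,-0.8,0,0,0,0]
    - [0.55,-0.8,0,0,0,0]

```text
clock: 59.3
ee_pos: [0.5885, -0.2114, 0.2461]
orientation: [3.141, -0.002, -3.121]
force: [-0.7, -0.2, -1.2]
finger_gap: 0.0159
finger_force: 88.0
```

Request:
arm_command:
  commands:
    - [0.55,-0.8,0,0,0,0]
    - [0.55,-0.8,0,0,0,0]
    - [0.55,-0.8,0,0,0,0]
    - [0.55,-0.8,0,0,0,0]
    - [0.5,-0.7,0,0,0,0]
    - [0.28,-0.4,0,0,0,0]
    - [0,0,0,0,0,0]

```text
clock: 60.0
ee_pos: [0.5166, -0.3204, 0.2465]
orientation: [3.141, -0.001, -3.122]
force: [-0.2, -0.2, -1.1]
finger_gap: 0.0157
finger_force: 88.1
```

Request:
arm_command:
  commands:
    - [0,0,0,0,0,5]
    - [0,0,0,0,0,7.5]
    - [0,0,0,0,0,7.5]
    - [0,0,0,0,0,7.5]
    - [0,0,0,0,0,7.5]
    - [0,0,0,0,0,7.5]
    - [0,0,0,0,0,7.5]
    - [0,0,0,0,0,7.5]

```text
clock: 60.8
ee_pos: [0.5181, -0.3185, 0.2467]
orientation: [-3.142, -0.001, 2.154]
force: [-0.4, -0.2, -2.7]
finger_gap: 0.0161
finger_force: 87.9
```

Request:
arm_command:
  commands:
    - [0,0,0,0,0,7.5]
    - [0,0,0,0,0,7.5]
    - [0,0,0,0,0,7.5]
    - [0,0,0,0,0,6.4]
    - [0,0,0,0,0,0]
    - [0,0,0,0,0,0]

```text
clock: 61.4
ee_pos: [0.518, -0.3188, 0.2469]
orientation: [-3.141, -0.0, 1.659]
force: [-0.8, -0.2, -1.9]
finger_gap: 0.0159
finger_force: 87.9
```

Run:
```python
from h import *
s=arm.get_state();print(s['clock'],s['ee_pos'],s['finger_gap'],s['force'])
go([.518,-.3205,.1208],np.radians(94.75))
```

```text
61.4 [ 0.517984   -0.31883922  0.24689061] 0.015889771140504414 [-0.76758267 -0.24839327 -1.91381097]
shift [-0.07 -0.    5.04] turn [-0.01 -0.02  0.28] shift in final frame [-0.07 -0.    5.04]
```

Request:
arm_command:
  commands:
    - [-0.07,0,0.5,0,0,0.3]
    - [0,0,0.8,0,0,0]
    - [0,0,0.8,0,0,0]
    - [0,0,0.8,0,0,0]
    - [0,0,0.7,0,0,0]
    - [0,0,0.5,0,0,0]
    - [0,0,0.3,0,0,0]
    - [0,0,0,0,0,0]

```text
clock: 62.2
ee_pos: [0.5177, -0.3209, 0.1362]
orientation: [-3.141, -0.001, 1.65]
force: [-0.3, -1.0, -1.3]
finger_gap: 0.0159
finger_force: 88.0
```

Request:
arm_command:
  commands:
    - [0,0,0.2,0,0,0]
    - [0,0,0.15,0,0,0]
    - [0,0,0.1,0,0,0]
    - [0,0,0.1,0,0,0]
    - [0,0,0.05,0,0,0]
    - [0,0,0,0,0,0]

```text
clock: 62.8
ee_pos: [0.518, -0.3211, 0.122]
orientation: [-3.141, -0.0, 1.649]
force: [0.3, 0.0, -2.3]
finger_gap: 0.0158
finger_force: 88.0
```

Request:
arm_command:
  commands:
    - [0,0,0.04,0,0,0]
    - [0,0,0.03,0,0,0]
    - [0,0,0,0,0,0]

```text
clock: 63.1
ee_pos: [0.5181, -0.3211, 0.1207]
orientation: [3.141, 0.0, 1.649]
force: [-1.5, 1.0, 3.3]
finger_gap: 0.0158
finger_force: 88.4
```

Request:
arm_command:
  commands:
    - [0,0,0.03,0,0,0]
    - [0,0,0,0,0,0]

```text
clock: 63.3
ee_pos: [0.5181, -0.3211, 0.1207]
orientation: [3.141, 0.001, 1.65]
force: [-4.4, 3.6, 14.0]
finger_gap: 0.0162
finger_force: 90.1
```

Seated at the expected height (0.1207 m). I release, retreat and check.

Request:
arm_command:
  commands:
    - [0,0,0,0,0,0]
    - [0,0,0,0,0,0]
    - [0,0,0,0,0,0]
    - [0,0,0,0,0,0]
    - [0,0,-0.4,0,0,0]
    - [0,0,-1,0,0,0]
    - [0,0,-1,0,0,0]
    - [0,0,-1,0,0,0]
  grip: 0.9

```text
clock: 64.1
ee_pos: [0.5179, -0.321, 0.2063]
orientation: [3.141, 0.0, 1.649]
force: [-0.2, -0.4, -0.5]
finger_gap: 0.0765
finger_force: 0.0
```

Request:
arm_command:
  commands:
    - [0,0,-1,0,0,0]
    - [0,0,-1,0,0,0]
    - [0,0,-1,0,0,0]
    - [0,0,-0.8,0,0,0]
    - [0,0,0,0,0,0]
    - [0,0,0,0,0,0]

```text
clock: 64.7
ee_pos: [0.518, -0.3211, 0.2999]
orientation: [3.141, 0.0, 1.65]
force: [-0.8, 0.5, -0.6]
finger_gap: 0.0769
finger_force: 0.0
```

Run:
```python
from h import *
s=arm.get_state();print(s['clock'],s['ee_pos'])
w=cap('wrist');hsv=cv2.cvtColor(cv2.GaussianBlur(w.f,(3,3),0),cv2.COLOR_BGR2HSV)
g=(hsv[...,1]<50)&(hsv[...,2]>130);m=np.zeros(g.shape,np.uint8);m[100:250,235:410]=g[100:250,235:410]
u=np.radians(94.75);e=np.array([np.cos(u),np.sin(u)]);f=np.array([-e[1],e[0]]);O=np.array([.5183,-.3193])
q=w.px([[*(O+a*.06*e+b*.08*f),.042] for a,b in((1,1),(1,-1),(-1,-1),(-1,1))])
P,n=linefit(m,w,.042,q);print(n);rep(P)
t=cap('top');d=cv2.absdiff(cv2.imread('pics/top0.png'),t.f).max(2)
mk=(d>60).astype(np.uint8)
for b in blobs(mk,25): print(cv2.boundingRect(b))
```

```text
64.7 [ 0.5180238  -0.32105842  0.29993626]
[101, 70, 90, 69]
[[0.4341999888420105, -0.26600000262260437], [0.5916000008583069, -0.25380000472068787], [0.6003999710083008, -0.37229999899864197], [0.4431999921798706, -0.3846000134944916]] len [0.1579, 0.1189, 0.1576, 0.1189] ang [4.45, -85.78, -175.54, 94.36] mean [ 0.5174 -0.3192]
(324, 135, 166, 158)
(0, 285, 151, 115)
(210, 280, 122, 81)
(316, 299, 105, 101)
(268, 183, 70, 48)
(228, 363, 80, 37)
(241, 229, 51, 34)
(161, 376, 57, 24)
(293, 257, 33, 27)
(298, 312, 36, 25)
(119, 385, 11, 15)
(215, 201, 12, 14)
(104, 385, 10, 15)
(426, 258, 32, 11)
(135, 384, 7, 15)
(456, 211, 18, 11)
(298, 250, 11, 7)
(315, 288, 9, 6)
```

The cover is seated in its starting pose. I check the bars once more before handing in.

Request:
arm_command:
  commands:
    - [1,0.05,0,0,0,0]
    - [1,0.05,0,0,0,0]
    - [1,0.05,0,0,0,0]
    - [1,0.05,0,0,0,0]
    - [1,0.05,0,0,0,0]
    - [1,0.05,0,0,0,0]
    - [1,0.05,0,0,0,0]
    - [1,0.05,0,0,0,0]

```text
clock: 65.6
ee_pos: [0.5118, -0.1198, 0.2989]
orientation: [-3.14, -0.001, 1.649]
force: [1.3, -0.0, -0.1]
finger_gap: 0.077
finger_force: 0.0
```

Request:
arm_command:
  commands:
    - [1,0.05,0,0,0,0]
    - [1,0.05,0,0,0,0]
    - [1,0.05,0,0,0,0]
    - [1,0.05,0,0,0,0]
    - [1,0.05,0,0,0,0]
    - [1,0.05,0,0,0,0]
    - [1,0.05,0,0,0,0]
    - [1,0.05,0,0,0,0]

```text
clock: 66.4
ee_pos: [0.506, 0.0803, 0.2989]
orientation: [-3.14, -0.0, 1.649]
force: [0.3, 0.7, 0.4]
finger_gap: 0.0765
finger_force: 0.0
```

Request:
arm_command:
  commands:
    - [1,0.05,0,0,0,0]
    - [1,0.05,0,0,0,0]
    - [1,0.05,0,0,0,0]
    - [1,0.05,0,0,0,0]
    - [1,0,0,0,0,0]
    - [1,0,0,0,0,0]
    - [1,0,0,0,0,0]
    - [1,0,0,0,0,0]

```text
clock: 67.2
ee_pos: [0.4953, 0.28, 0.2988]
orientation: [-3.14, 0.0, 1.649]
force: [1.1, -0.6, 0.9]
finger_gap: 0.077
finger_force: 0.0
```

Request:
arm_command:
  commands:
    - [0,0,0,0,0,0]
    - [0,0,0,0,0,0]

```text
clock: 67.4
ee_pos: [0.4954, 0.2792, 0.2988]
orientation: [-3.14, 0.001, 1.65]
force: [-1.5, 0.4, 0.0]
finger_gap: 0.0769
finger_force: 0.0
```

Run:
```python
from h import *
import pickle
print(pose()[0])
O=np.array([.4934,.4192]);ex=np.array([.1115,.9938]);ey=np.array([-.9938,.1115])
xs=np.arange(-.06,.015,.0005)[::-1];ys=np.arange(.08,-.08,-.0005);X,Y=np.meshgrid(xs,ys,indexing='ij')
def bars(w):
    P=np.dstack([O+X[...,None]*ex+Y[...,None]*ey,np.full(X.shape,.028)]);p=w.px(P).reshape(*X.shape,2).astype(np.float32)
    g=cv2.GaussianBlur(cv2.remap(w.f,p[...,0],p[...,1],1).max(2),(9,9),0).astype(float)
    g=g[60:];med=np.median(g);m=(g>med+8);
    for b in blobs(m,300):
        x,y,ww,h=cv2.boundingRect(b);print('y',80-.5*x,80-.5*(x+ww),'x',(xs[60+y]*1e3).round(1),(xs[min(60+y+h,149)]*1e3).round(1))
bars(Cam(pickle.load(open('home2.pkl','rb'))));print('now');bars(cap('wrist'))
```

```text
[0.49542329 0.27917174 0.29883915]
now
```

Run:
```python
from h import *
import pickle
O=np.array([.4934,.4192]);ex=np.array([.1115,.9938]);ey=np.array([-.9938,.1115])
xs=np.arange(-.06,.010,.0005)[::-1];ys=np.arange(.07,-.075,-.0005);X,Y=np.meshgrid(xs,ys,indexing='ij')
def bars(w):
    P=np.dstack([O+X[...,None]*ex+Y[...,None]*ey,np.full(X.shape,.028)]);p=w.px(P).reshape(*X.shape,2).astype(np.float32)
    g=cv2.GaussianBlur(cv2.remap(w.f,p[...,0],p[...,1],1).max(2),(9,9),0).astype(float)
    m=g>np.median(g)+7
    for b in blobs(m,300):
        x,y,ww,h=cv2.boundingRect(b);print('y',70-.5*x,70-.5*(x+ww),'x',(xs[y]*1e3).round(1),(xs[min(y+h,139)]*1e3).round(1))
bars(Cam(pickle.load(open('home2.pkl','rb'))));print('now');bars(cap('wrist'))
```

```text
y 57.0 34.5 x 9.5 -19.5
y -42.5 -64.0 x 9.5 -20.0
now
y 57.0 34.5 x 9.5 -19.5
y -42.5 -64.5 x 9.5 -20.0
```

Unchanged and snug, so I hand in.

```bash
python3 -c "
from bench import arm
print(arm.job_done())"
```

```text
the job is handed in; nothing more can be done
None
```

The job is handed in at about 67 s of the 210 s: both bars (only two were present) measured snug in the outer stops, the tray went home against the back of the rack at its expected position, and the cover sits flat on the empty dish again.

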